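Lock the cam fitting of a display riser

ROBOT

A 7-joint arm with a two-finger parallel gripper is mounted at the origin on the work surface. World frame = base frame: x ahead of the robot, y to its left, z up, the work surface at z = 0. Lengths are in m, angles in rad, forces in N, time in s.
With the tool pointing down it reaches from about 0.425 to 0.875 m from the base axis. Payload 8.4 kg.
Tool frame: the origin (TCP) lies at the very end of the fingers, on their centre line; the grasp point (between the pads) lies 19 mm behind it; z points along the fingers, x is the direction in which the jaws open and shut, and the axes are right-handed (so a half turn about z gives the same grasp; the last joint's range is limited). The gripper opens to 87 mm and grips with 3 to 60 N. Pads are 19 mm wide; open, the fingers measure 117 mm over their backs; the gripper's body (75 mm by 190 mm) begins 51 mm behind the grasp point.
Start: joints at [1.18, 0.333, 0.04, 1.465, -0.013, 1.343, -0.059], TCP at [0.187, -0.623, 0.223] pointing down, gripper open.
Joint ranges: [-2.58, 2.58], [-0.38, 2.09], [-1.3, 1.39], [0.25, 2.4], [-1.5, 4.64], [0.08, 2.09], [-2.65, 2.65]. Speed limits (rad/s): [2.22, 2.22, 2.79, 2.79, 3.14, 3.14, 3.14].

INTERFACE

Orientations are given as a unit quaternion [x, y, z, w].
In Python, from workcell import read_state, snapshot, camera_model, finish_job gives the robot as it stands. The module is installed in compiled form; this text tells all that it offers.
- The arm moves only by the tool move_arm, never from a script. Its arguments are lists of equal length, an entry for each row: "travel": the shift along the tool's x, y, z in mm, a list of three; "twist": the turn, a rotation vector about the tool's x, y, z in rad, a list of three; "claw": the closure, from 0 (fully open) to 1 (shut). In form: {"travel": [[dx, dy, dz], ...], "twist": [[wx, wy, wz], ...], "claw": [claw, ...]}. A call has 1 to 20 rows; each row is the pose to reach, as a shift and turn from the pose commanded when the call began, along the tool's axes at that moment; what a row does not reach only later rows make up. A row lasts 1/12 s, in which the tool goes at most 41.7 mm and 7.16 degrees, less where a joint would pass 70% of its speed; a pose out of reach is approached as far as the arm can. A call with a gripper value outside its range is refused whole. The fingers move at their own pace and stop on an object; "grip_force" is the grip in N (left out, the last holds). Time passes only in rows, so rows that repeat a pose let the fingers close. It gives the time, the measured TCP pose, the force and the opening at its end, in the units of the state.
- read_state(): the state, without advancing time (a new reading comes with each control period).
- snapshot(name): name is "side" or "top"; returns the picture (384x512x3 uint8, red, green, blue); there is no depth.
- camera_model(name): a dict with "fx", "fy", "cx", "cy" (pixels), "origin" and "orientation" of the camera in the world. Camera axes: x right, y down, z forward; pixel columns grow to the right and rows downward; lengths in m; the calibration is good to about 2 mm. A picture is of the moment at which its call begins. camera_model takes no time and is no camera call.
- finish_job(): hands the job in, once; it reports no verdict.
The state is a dict: "clock": time; "joint_positions": joint angles; "qvel": joint speeds; "joint_efforts": joint torques, N m; "eef_pos": TCP position; "tcp_rot": TCP orientation; "contact_force": force on the tool from outside, world axes, zero at the start; "ft_torque": the same for the moment, N m; "finger_gap": finger opening in m.
Only numpy, scipy, OpenCV 4.12 (cv2) and the standard library are available. Lean on these libraries where they do the work, as an engineer would, in place of code of your own. Each camera call takes 0.05 s, during which the arm holds its last target.

TASK

Take the screwdriver out of its wooden holder, seat its blade in the slot of the cam-lock disc in the riser board without pressing hard, and turn the disc clockwise until it comes up against its stop, so that the cam draws the end panel up tight to the board. Turn gently and stop when you feel it is home: do not force it, and leave the panel to the cam. Then stand the screwdriver back in its holder, and do not disturb the pottery.

Things in the scene. Friction and masses are not known exactly. Their poses are not given: they have to be found in the camera images.
- riser: fixed plywood riser board lying flat on the bench, 180 (x) x 160 (y) x 30 mm; origin at the centre of its underside; its x axis points away from the end panel, z up
- cam_slot (a point): centre of the face of the steel cam disc (34 mm across), which is flush with the top of the riser board, 30 mm above the bench, 35 mm from the board's centre towards the end panel. The frame turns with the disc: x along the slot, z up. The straight slot runs across the disc's centre, 26 mm long, 4.5 mm wide, 7 mm deep, closed at both ends; a thin black rim surrounds the disc
- cam (a joint): angle of the cam disc, rad, growing clockwise from above; starts at 0 to 0.2 (at 0 the slot lies along the board's x). From 0.2 to 1.15 it draws the panel in, needing up to about 0.12 Nm; then it turns with about 0.05 Nm to a firm hidden stop, fully home, which lies between 1.2 and 1.7, elsewhere each time, felt as a steep rise in torque. The disc stays where it is left
- endstop (a joint): how far the slightly springy stop inside the fitting (out of sight) is pushed along by the disc, rad; 0 until the disc reaches it, then growing by 0.025 for every 0.1 Nm
- panel (a joint): how far the end panel has been drawn in, m; 0 = 6 mm gap open, 0.006 = gap closed. A spring and tight dowels resist with up to about 7 N; it springs open again unless the cam holds it
- panel_face (a point): top of the inner face of the upright plywood end panel (18 x 160 x 60 mm) at the board's -x edge, in the middle of its length; its 6 mm gap to the board shows the bolt and two dowels
- holder: fixed wooden block 70 x 70 x 60 mm with a square well (27 x 27 mm, 56 mm deep) in the middle of its top; origin at the centre of its underside, z up. The screwdriver stands in it, its handle's lower end resting on the top
- driver: loose stubby flat-blade screwdriver, 0.14 kg, 124 mm long; origin at the tip of the blade, z along the shank to the handle (up at the start). The blade is 20 mm wide along x and 3 mm thick along y up to 14 mm from the tip, its last 4 mm 18 x 2.6 mm; round shank 10 mm across up to 52 mm from the tip; then a square black handle 34 x 34 mm, its flats along x and y, from 52 to 124 mm. In the holder the tip is 8 mm above the bench
- bowl: dark purple glazed bowl, bystander, 110 mm across, 55 mm high; origin at the centre of its underside
- ramekin: white ramekin, bystander, 66 mm across, 50 mm high; origin at the centre of its underside
- mug: dark green mug, bystander, 80 mm across, 90 mm high; origin at the centre of its underside
Things that resemble listed ones, but are neither listed nor needed, are in the scene too. Of the things like the holder, leave any that is pink; of the rest the larger one is meant.

How it is judged:
On the way, in this order (a step that is already met when the one before it is completed fails the run):
1. the screwdriver's blade is seated in the disc's slot, before the disc is turned (z of driver in the frame of cam_slot below -0.004 m and horizontal distance between driver and cam_slot below 0.006 m and value of joint cam below 0.7 rad), for 0.1 s.
2. with the blade in the slot, the disc is turned to its stop and the panel is drawn tight (z of driver in the frame of cam_slot below -0.002 m and horizontal distance between driver and cam_slot below 0.006 m and value of joint endstop above 0.008 rad and value of joint panel above 0.0053 m), for 0.1 s.
At the end, for the whole second after the job is handed in: the cam disc is left locked (turned to more than 1.1 rad), the panel is drawn in by more than 5.3 of 6 mm, and the screwdriver stands at rest in the holder, upright within 0.15 rad, centred within 10 mm, with its handle down on the block within 6 mm (value of joint cam above 1.1 rad and value of joint panel above 0.0053 m and horizontal distance between driver and holder below 0.01 m and z of driver in the frame of holder below 0.014 m and angle between driver's own z axis and vertical below 0.15 rad and linear speed of driver below 0.02 m/s); the robot touches nothing.
It fails at once if the screwdriver is forced on the disc or the board (contact forces over 35 N in all) (contact force between driver and riser above 35 N).
It fails at once if the gripper or screwdriver pushes the end panel (contact force between any of the fingers, the arm, driver and panel above 2 N).
It fails at once if the disc is turned with the fingers instead of the screwdriver (contact force between the fingers and cam above 1 N).
It fails at once if pottery is disturbed (moved over 15 mm) (distance of any of bowl, ramekin, mug from where it was at the start of the episode above 0.015 m).
It also fails if it takes over 72 s, if anything falls off the work surface, if the arm or the gripper's body presses on something with over 40 N, if the wrist force passes 120 N, or if a joint passes its speed limit or range.

## Working session

There is one attempt and no reset: what is moved stays moved. The work goes in short steps, Python scripts to look and compute and a tool call to move; the robot and the scene stay as the last step left them, time stands still between calls to the robot, and variables do not carry over. Pictures are saved under pics/ and viewed, and the job is handed in when it is done.

Besides the shell and the picture viewer there is one more tool, called as name(argument=value, ...) on one line, values as JSON. move_arm: Moves the arm, as the interface text tells. Its arguments: {"type":"object","properties":{"travel":{"type":"array"},"twist":{"type":"array"},"claw":{"type":"array"},"grip_force":{"type":"number"}},"required":["travel","twist","claw"]}

```bash
mkdir -p pics; python3 - <<'E'
from workcell import *
import cv2
for n in ("side","top"):
    im=snapshot(n); cv2.imwrite(f"pics/{n}0.png",im[:,:,::-1]); print(n,camera_model(n))
print(read_state())
E
```

```text
side {'fx': 427.6028193393067, 'fy': 427.6028193393067, 'cx': 259.37820122959937, 'cy': 196.62824647011, 'origin': array([0.49094802, 0.85793011, 0.80257596]), 'orientation': array([-0.05997039,  0.91444758, -0.39921615,  0.02855953])}
top {'fx': 430.4650890070961, 'fy': 430.4650890070961, 'cx': 254.09738034224938, 'cy': 197.573615841456, 'origin': array([0.41469378, 0.05660715, 1.26787276]), 'orientation': array([-0.70429461,  0.70696499, -0.04735599,  0.04389766])}
{'clock': 0.1, 'joint_positions': array([ 1.17979669,  0.33382192,  0.03985608,  1.46615361, -0.01337493,
        1.34329323, -0.05848248]), 'qvel': array([-0.00097431, -0.00201976,  0.00045648, -0.00271059,  0.00045509,
       -0.00056781, -0.00037784]), 'joint_efforts': array([ 4.48216990e-03, -6.57809043e+01,  1.34048089e+00, -4.04703856e+01,
       -5.96278533e-02,  4.10433509e-02,  3.94584606e-05]), 'eef_pos': array([ 0.18684994, -0.62213849,  0.22177412]), 'tcp_rot': array([ 8.02402277e-01, -5.96783117e-01, -5.97713805e-04, -3.74513515e-04]), 'contact_force': array([-0.1452559 , -1.13777053, -0.45627473]), 'ft_torque': array([ 7.31272985e-05,  6.39163301e-03, -1.47892156e-03]), 'finger_gap': 0.08722151117447097}
```

View pics/side0.png

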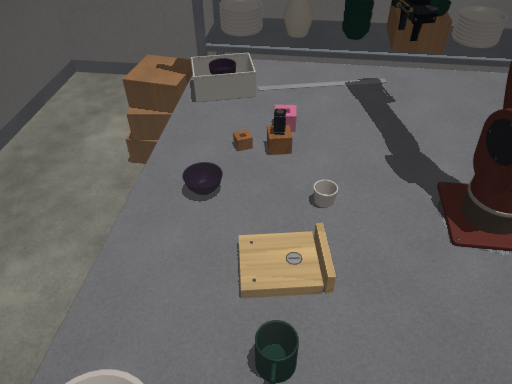

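View pics/top0.png

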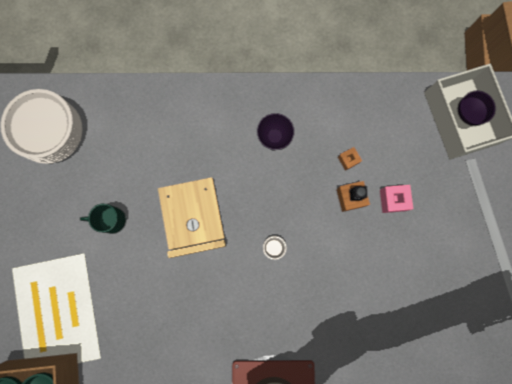

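The side view shows the board (285,262) with the panel on its right (325,258), the disc (294,258) and the driver in a holder (280,140). In the top view the possible holders are brown with driver (354,196), small brown (349,158) and pink (397,198). The larger brown one at (354,196) fits: it is not pink, it is the larger, and the driver stands in it. I'll confirm it in an enlarged crop.

```bash
cat > h.py <<'E'
import numpy as np, cv2
from scipy.spatial.transform import Rotation as R
from workcell import *
def ray(n,u,v):
    c=camera_model(n); d=R.from_quat(c['orientation']).apply([(u-c['cx'])/c['fx'],(v-c['cy'])/c['fy'],1]); return np.array(c['origin']),d
def onz(n,u,v,z):
    o,d=ray(n,u,v); return (o+d*(z-o[2])/d[2])
def tri(a,b):
    o1,d1=ray("side",*a);o2,d2=ray("top",*b)
    s=np.linalg.lstsq(np.c_[d1,-d2],o2-o1,rcond=None)[0]
    p,q=o1+d1*s[0],o2+d2*s[1]; return (p+q)/2,np.linalg.norm(p-q)
def proj(n,p):
    c=camera_model(n); q=R.from_quat(c['orientation']).inv().apply(np.array(p)-c['origin']); return np.array([c['fx']*q[0]/q[2]+c['cx'],c['fy']*q[1]/q[2]+c['cy']])
E
python3 - <<'E'
import cv2,numpy as np
s=cv2.imread('pics/side0.png');t=cv2.imread('pics/top0.png')
def crop(im,x,y,w,h,W,H):return cv2.resize(im[y:y+h,x:x+w],(W,H),interpolation=cv2.INTER_CUBIC)
a=np.hstack([crop(t,325,140,100,75,400,300),crop(t,150,170,100,75,400,300)])
b=np.hstack([crop(s,225,95,100,75,400,300),crop(s,230,220,120,90,400,300)])
cv2.imwrite('pics/crop0.png',np.vstack([a,b]))
E
```

```text
(no output)
```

View pics/crop0.png

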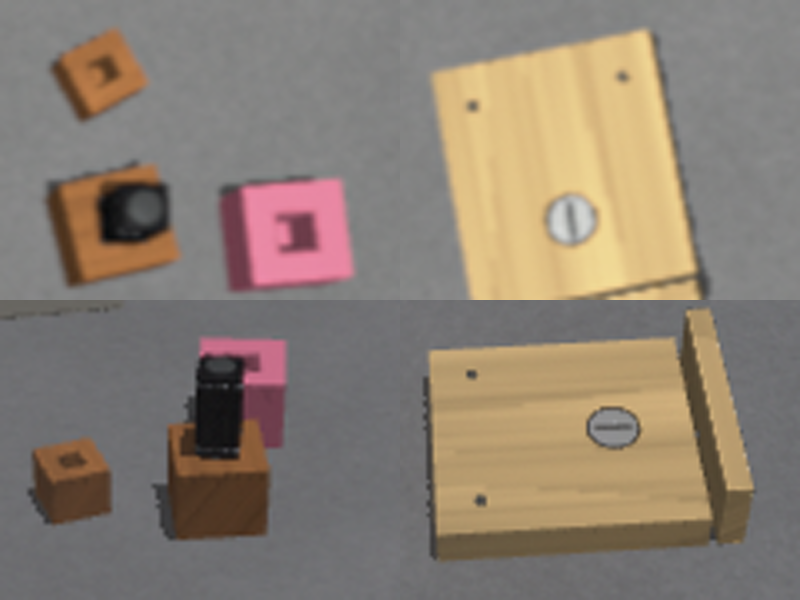

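The crop confirms the driver's brown block as the holder. It is larger than the plain brown one, and the pink one is excluded. The disc has its slot roughly along the board's x axis. Next I'll measure both.

```bash
python3 - <<'E'
from h import *
def load(n): return cv2.imread(f'pics/{n}0.png')
cam={}
for n,(x,y,w,h) in {'top':(150,170,90,90),'side':(230,215,110,90)}.items():
    im=load(n); hsv=cv2.cvtColor(im,cv2.COLOR_BGR2HSV)[y:y+h,x:x+w]
    wood=((hsv[...,1]>60)&(hsv[...,0]<30)&(hsv[...,2]>100)).astype(np.uint8)
    cn=max(cv2.findContours(wood,cv2.RETR_EXTERNAL,cv2.CHAIN_APPROX_NONE)[0],key=cv2.contourArea)
    fill=cv2.drawContours(np.zeros_like(wood),[cn],-1,1,-1)
    hole=fill&(1-wood)
    hole=cv2.erode(fill,np.ones((5,5)))&hole
    nn,lab,st,ce=cv2.connectedComponentsWithStats(hole)
    for i in range(1,nn):
        if st[i,4]>3: 
            p=ce[i]+[x,y]; print(n,st[i],p,onz(n,*p,0.03))
    ap=cv2.approxPolyDP(cn,4,True).reshape(-1,2)+[x,y]; print(ap.tolist()); print([onz(n,*p,0.03)[:2].round(4).tolist() for p in ap])
    i=1+np.argmax(st[1:,4]); cam[n]=ce[i]+[x,y]
print(tri(cam['side'],cam['top']))
# holder
for n,(x,y,w,h) in {'top':(330,175,45,42),'side':(258,100,44,60)}.items():
    im=load(n); hsv=cv2.cvtColor(im,cv2.COLOR_BGR2HSV)[y:y+h,x:x+w]
    br=((hsv[...,1]>90)&(hsv[...,0]<20)&(hsv[...,2]>40)).astype(np.uint8)
    bk=(hsv[...,2]<45).astype(np.uint8)
    for nm,m in (('brown',br),('black',bk)):
        cn=max(cv2.findContours(m,cv2.RETR_EXTERNAL,cv2.CHAIN_APPROX_NONE)[0],key=cv2.contourArea)
        print(n,nm,(cv2.boundingRect(cn)),(cv2.approxPolyDP(cn,1.5,True).reshape(-1,2)+[x,y]).tolist())
s=load('side');t=load('top')
cv2.imwrite('pics/crop1.png',np.hstack([cv2.resize(t[176:216,333:373],(400,400),interpolation=0),cv2.resize(s[105:157,260:300],(400,520),interpolation=0)[:400]]))
E
```

```text
top [ 37  49  12  12 123] [192.38211382 224.52845528] [0.49792412 0.22793367 0.03      ]
[[211, 177], [158, 188], [168, 257], [225, 245]]
[[0.6364, 0.1757], [0.6045, 0.3293], [0.4057, 0.296], [0.439, 0.1339]]
side [20 26  3  2  4] [251.   241.75] [0.60359525 0.19146924 0.03      ]
side [ 56  37  16  12 147] [293.54421769 257.83673469] [0.4992967  0.22725202 0.03      ]
side [23 64  3  2  5] [253.8 279.6] [0.5813627  0.29941298 0.03      ]
[[311, 231], [239, 235], [242, 295], [249, 296], [242, 297], [320, 290], [323, 282]]
[[0.4632, 0.1382], [0.6356, 0.1738], [0.6006, 0.3422], [0.5855, 0.3427], [0.5998, 0.3471], [0.4364, 0.3079], [0.4305, 0.2862]]
(array([0.49858826, 0.22781522, 0.03059769]), np.float64(0.001407965719966138))
top brown (7, 6, 33, 30) [[362, 181], [346, 184], [337, 189], [342, 210], [369, 204], [367, 197], [360, 200], [350, 199], [349, 189], [358, 185], [364, 186]]
top black (20, 12, 16, 13) [[350, 190], [351, 199], [360, 199], [365, 196], [356, 196], [355, 190], [358, 187]]
side brown (9, 25, 25, 30) [[289, 125], [285, 125], [285, 133], [282, 135], [274, 134], [273, 126], [267, 126], [269, 154], [290, 153], [291, 134]]
side black (16, 10, 12, 25) [[275, 110], [274, 133], [283, 134], [285, 110], [283, 110], [283, 113], [277, 113]]
```

View pics/crop1.png

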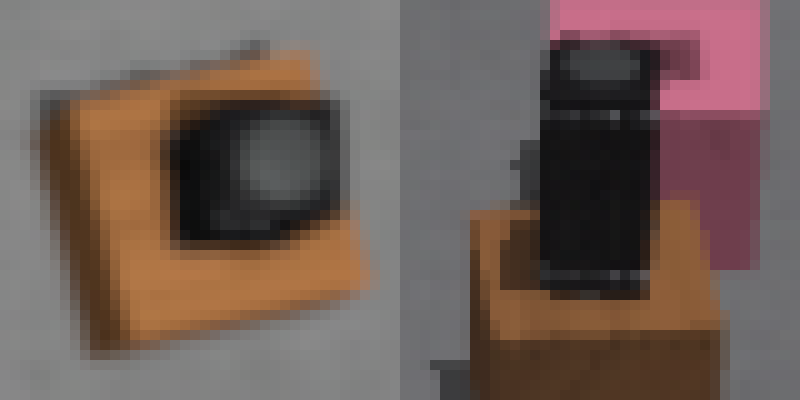

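```bash
python3 - <<'E'
from h import *
t=cv2.imread('pics/top0.png');s=cv2.imread('pics/side0.png')
C=[(339.7,185.7),(363.7,180.5),(369.5,204.3),(345.3,210.3)]
P=np.array([onz('top',*c,0.06) for c in C])[:,:2]; print(P.round(4).tolist(),P.mean(0))
for i in range(4):
    d=P[(i+1)%4]-P[i]; print(np.linalg.norm(d),np.arctan2(d[1],d[0]))
# side top face corners from crop (10x, origin 260,105)
S=[(470,210),(700,200),(725,330),(492,340)]
Q=np.array([onz('side',260+(x-400)/10-.5,105+y/10-.5,0.06) for x,y in S])[:,:2]; print(Q.round(4).tolist(),Q.mean(0))
# handle top centre
a=(260+20.3-.5,105+6.5-.5); b=(333+28.2-.5,176+15.7-.5)
print('handle top tri',tri(a,b),onz('top',*b,.132),onz('side',*a,.132))
# slot angle
for n,im,(x,y),r in (('top',t,(192.4,224.5),4.2),('side',s,(293.5,257.8),0)):
    g=cv2.cvtColor(im,cv2.COLOR_BGR2GRAY).astype(float)
    vv,uu=np.mgrid[int(y)-7:int(y)+9,int(x)-9:int(x)+11]
    w=[];pp=[]
    for u,v in zip(uu.ravel(),vv.ravel()):
        p=onz(n,u,v,.03)[:2]; c=onz(n,x,y,.03)[:2]
        if np.hypot(*(p-c))<0.0125: w.append(g[v,u]);pp.append(p)
    w=np.array(w);pp=np.array(pp);m=np.median(np.sort(w)[len(w)//2:]);w=np.clip(m-15-w,0,None)
    c=np.average(pp,axis=0,weights=w);cov=np.cov(pp.T,aweights=w);e,V=np.linalg.eigh(cov);print(n,c,'slot yaw',np.arctan2(V[1,1],V[0,1]),e)
cv2.imwrite('pics/crop2.png',np.hstack([cv2.resize(t[212:237,180:205],(400,400),interpolation=0),cv2.resize(s[245:270,281:306],(400,400),interpolation=0)]))
E
```

```text
[[0.6047, -0.1931], [0.6195, -0.2619], [0.5512, -0.2758], [0.5344, -0.2068]] [ 0.57747034 -0.23442426]
0.07041587522502968 -1.359690624580652
0.06965524321887427 -2.940681991042374
0.07103844968990301 1.8094261028450036
0.07161854897753685 0.192872077796739
[[0.6215, -0.262], [0.551, -0.2766], [0.5378, -0.2075], [0.6066, -0.1935]] [ 0.57921738 -0.23486151]
handle top tri (array([ 0.57877641, -0.23384106,  0.13219007]), np.float64(0.000882752223411046)) [ 0.57835788 -0.23386936  0.132     ] [ 0.57924656 -0.2342587   0.132     ]
top [0.49828244 0.22804995] slot yaw -2.968472315900531 [3.76262748e-06 4.35709980e-05]
side [0.49924379 0.22687022] slot yaw -2.966877689262825 [1.79957509e-06 4.62150563e-05]
```

View pics/crop2.png

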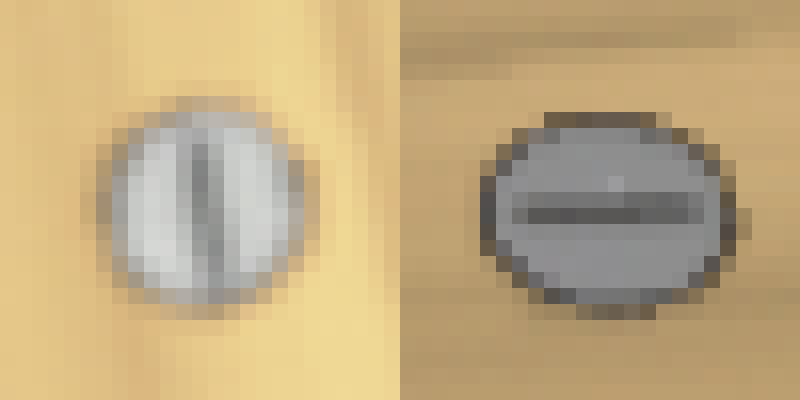

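```bash
cat >> h.py <<'E'
def togo(pos,yaw):
    s=read_state(); r=R.from_quat(s['tcp_rot']); cur=s['eef_pos']
    tgt=R.from_euler('z',yaw)*R.from_euler('x',np.pi)
    d=r.inv().apply(np.array(pos)-cur)*1000; tw=(r.inv()*tgt).as_rotvec()
    print('clock',s['clock'],'pos',cur.round(4),'yaw',np.arctan2(*r.as_matrix()[1::-1,0]).round(4),'gap',s['finger_gap'].__round__(4),'F',s['contact_force'].round(2),'T',s['ft_torque'].round(3),'q',s['joint_positions'].round(2))
    print('travel',d.round(1),'twist',tw.round(3)); return d,tw
E
python3 -c "
from h import *
togo([.578,-.2345,.18],-1.37)"
```

```text
clock 0.1 pos [ 0.1868 -0.6221  0.2218] yaw -1.279 gap 0.0872 F [-0.15 -1.14 -0.46] T [ 0.     0.006 -0.001] q [ 1.18  0.33  0.04  1.47 -0.01  1.34 -0.06]
travel [-258.7 -486.1   42.1] twist [0.    0.001 0.091]
```

move_arm(travel=[[-8,-15,0],[-26,-49,0],[-44,-83,0],[-62,-117,0],[-80,-151,0],[-98,-185,0],[-116,-219,0],[-134,-253,0],[-152,-287,0],[-170,-321,0],[-188,-355,0],[-206,-389,0],[-224,-423,5],[-242,-455,12],[-254,-478,22],[-259,-486,30],[-259,-486,38],[-259,-486,42],[-259,-486,42]], twist=[[0,0,0],[0,0,0.01],[0,0,0.02],[0,0,0.03],[0,0,0.04],[0,0,0.05],[0,0,0.06],[0,0,0.07],[0,0,0.08],[0,0,0.09],[0,0,0.091],[0,0,0.091],[0,0,0.091],[0,0,0.091],[0,0,0.091],[0,0,0.091],[0,0,0.091],[0,0,0.091],[0,0,0.091]], claw=[0,0,0,0,0,0,0,0,0,0,0,0,0,0,0,0,0,0,0])

```text
clock: 1.68
eef_pos: [0.5761, -0.2365, 0.1792]
tcp_rot: [0.774, -0.634, -0.001, 0.001]
contact_force: [-0.4, -0.7, -0.6]
finger_gap: 0.087
```

```bash
python3 - <<'E'
from h import *
togo([.578,-.2345,.079],-1.37)
t=snapshot('top');s=snapshot('side')
cv2.imwrite('pics/g1.png',np.hstack([cv2.resize(t[130:250,290:410],(400,400)),cv2.resize(s[60:180,220:340],(400,400))])[:,:,::-1])
E
```

```text
clock 1.6833 pos [ 0.5761 -0.2365  0.1792] yaw -1.3724 gap 0.087 F [-0.43 -0.7  -0.65] T [-0.004  0.034 -0.047] q [ 0.54  0.32 -0.27  1.58  0.09  1.26 -1.12]
travel [ -1.6  -2.5 100.2] twist [ 0.003  0.    -0.002]
```

View pics/g1.png

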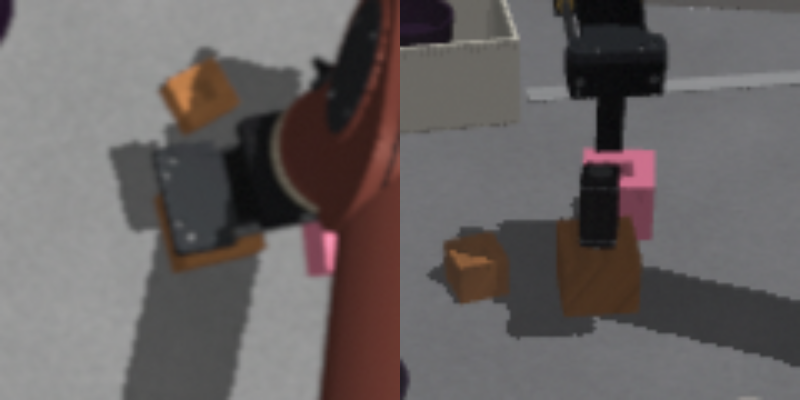

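Gripper is open above the driver, which stands in the brown holder (crop (600,205)).

```bash
python3 -c "
from h import *
togo([.578,-.2345,.079],-1.37)"
```

```text
clock 1.7833 pos [ 0.5768 -0.2367  0.1808] yaw -1.3729 gap 0.0871 F [-0.02  0.36 -0.27] T [0.035 0.004 0.081] q [ 0.54  0.32 -0.27  1.58  0.09  1.26 -1.12]
travel [ -2.   -1.7 101.8] twist [ 0.001 -0.001 -0.003]
```

move_arm(travel=[[-1,-1,10],[-2,-2,25],[-2,-2,45],[-2,-2,65],[-2,-2,82],[-2,-2,94],[-2,-2,101],[-2,-2,102],[-2,-2,102],[-2,-2,102]], twist=[[0,0,0],[0,0,0],[0,0,0],[0,0,0],[0,0,0],[0,0,0],[0,0,0],[0,0,0],[0,0,0],[0,0,0]], claw=[0,0,0,0,0,0,0,0,0,0])

```text
clock: 2.62
eef_pos: [0.5801, -0.2326, 0.0796]
tcp_rot: [0.774, -0.633, 0.001, -0.0]
contact_force: [-0.2, -0.3, 0.2]
finger_gap: 0.0871
```

```bash
python3 -c "
from h import *
togo([.578,-.2345,.079],-1.37)"
```

```text
clock 2.6167 pos [ 0.5801 -0.2326  0.0796] yaw -1.3702 gap 0.0871 F [-0.19 -0.35  0.21] T [ 0.062 -0.021  0.001] q [ 0.52  0.41 -0.27  1.68  0.12  1.07 -1.15]
travel [1.5 2.5 0.6] twist [-0.001 -0.001 -0.   ]
```

move_arm(travel=[[1.5,2,0],[1.5,2,0],[1.5,2,0],[1.5,2,0],[1.5,2,0],[1.5,2,0],[1.5,2,0],[1.5,2,0],[1.5,2,0],[1.5,2,0],[1.5,2,0],[1.5,2,0]], twist=[[0,0,0],[0,0,0],[0,0,0],[0,0,0],[0,0,0],[0,0,0],[0,0,0],[0,0,0],[0,0,0],[0,0,0],[0,0,0],[0,0,0]], claw=[0,0,1,1,1,1,1,1,1,1,1,1], grip_force=40)

```text
clock: 3.62
eef_pos: [0.5778, -0.2342, 0.0785]
tcp_rot: [0.774, -0.633, -0.0, -0.0]
contact_force: [0.2, -0.3, -0.7]
finger_gap: 0.0368
```

```bash
python3 -c "
from h import *
togo([.578,-.2345,.079],-1.37)"
```

```text
clock 3.6167 pos [ 0.5778 -0.2342  0.0785] yaw -1.3701 gap 0.0368 F [ 0.21 -0.33 -0.75] T [0.027 0.003 0.069] q [ 0.53  0.41 -0.27  1.68  0.12  1.07 -1.15]
travel [ 0.4 -0.1 -0.5] twist [ 0.  0. -0.]
```

move_arm(travel=[[0,0,0],[0,0,0],[0,0,0],[0,0,0]], twist=[[0,0,0],[0,0,0],[0,0,0],[0,0,0]], claw=[1,1,1,1])

```text
clock: 3.95
eef_pos: [0.5778, -0.2341, 0.0785]
tcp_rot: [0.774, -0.633, -0.0, -0.0]
contact_force: [-0.3, 0.5, 0.0]
finger_gap: 0.0369
```

move_arm(travel=[[0,0,-4],[0,0,-14],[0,0,-30],[0,0,-50],[0,0,-72],[0,0,-92],[0,0,-106],[0,0,-110],[0,0,-110],[0,0,-110]], twist=[[0,0,0],[0,0,0],[0,0,0],[0,0,0],[0,0,0],[0,0,0],[0,0,0],[0,0,0],[0,0,0],[0,0,0]], claw=[1,1,1,1,1,1,1,1,1,1])

```text
clock: 4.78
eef_pos: [0.5775, -0.2341, 0.1882]
tcp_rot: [0.774, -0.633, -0.0, 0.0]
contact_force: [-0.1, -0.1, -1.8]
finger_gap: 0.0369
```

```bash
python3 - <<'E'
from h import *
togo([.4986,.2276,.19],.174)
s=snapshot('side')
cv2.imwrite('pics/l1.png',cv2.resize(s[50:170,220:340],(600,600),interpolation=cv2.INTER_CUBIC)[:,:,::-1])
E
```

```text
clock 4.7833 pos [ 0.5775 -0.2341  0.1882] yaw -1.3701 gap 0.0369 F [-0.11 -0.12 -1.84] T [-0.011 -0.002 -0.008] q [ 0.53  0.32 -0.27  1.57  0.09  1.27 -1.12]
travel [-468.2  -14.7   -1.7] twist [ 0.     0.    -1.544]
```

View pics/l1.png

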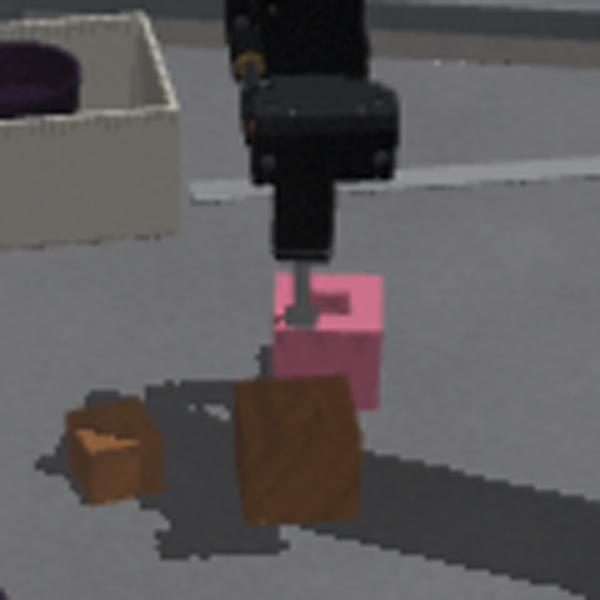

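The lifted blade (crop (302,318)) shows broadside to the side camera, about 7 px or 20 mm. So the blade lies along tool y, and the tool yaw at the slot must be about 1.745, which leaves room for the clockwise turn.

move_arm(travel=[[-8,0,0],[-25,-1,0],[-50,-2,0],[-78,-3,0],[-106,-4,0],[-134,-5,0],[-162,-6,0],[-190,-7,0],[-218,-8,0],[-246,-9,0],[-274,-10,0],[-302,-10,0],[-330,-11,0],[-358,-12,0],[-386,-13,0],[-414,-14,0],[-440,-14,0],[-458,-15,0],[-466,-15,0],[-468,-15,0]], twist=[[0,0,-0.05],[0,0,-0.15],[0,0,-0.26],[0,0,-0.37],[0,0,-0.48],[0,0,-0.59],[0,0,-0.7],[0,0,-0.81],[0,0,-0.92],[0,0,-1.03],[0,0,-1.14],[0,0,-1.25],[0,0,-1.36],[0,0,-1.47],[0,0,-1.58],[0,0,-1.69],[0,0,-1.8],[0,0,-1.91],[0,0,-2.02],[0,0,-2.1]], claw=[1,1,1,1,1,1,1,1,1,1,1,1,1,1,1,1,1,1,1,1])

```text
clock: 6.5
eef_pos: [0.4977, 0.2297, 0.1875]
tcp_rot: [0.932, 0.361, -0.001, -0.001]
contact_force: [0.2, -0.2, -2.0]
finger_gap: 0.0367
```

```bash
python3 -c "
from h import *
togo([.4986,.2276,.19],1.745)"
```

```text
clock 6.5 pos [0.4977 0.2297 0.1875] yaw 0.7394 gap 0.0367 F [ 0.19 -0.16 -2.03] T [-0.022 -0.119 -0.017] q [ 0.19  0.24 -0.81  1.73  0.18  1.25  0.08]
travel [-0.7  2.2 -2.5] twist [-0.002  0.    -1.006]
```

move_arm(travel=[[0,0,2],[0,0,6],[0,0,12],[0,0,20],[0,0,28],[0,0,36],[0,0,44],[0,0,52],[0,0,58],[0,0,62],[0,0,62],[0,0,62],[0,0,62],[0,0,62]], twist=[[0,0,-0.08],[0,0,-0.18],[0,0,-0.28],[0,0,-0.38],[0,0,-0.48],[0,0,-0.58],[0,0,-0.68],[0,0,-0.78],[0,0,-0.88],[0,0,-0.96],[0,0,-1.006],[0,0,-1.006],[0,0,-1.006],[0,0,-1.006]], claw=[1,1,1,1,1,1,1,1,1,1,1,1,1,1])

```text
clock: 7.67
eef_pos: [0.499, 0.2273, 0.1262]
tcp_rot: [0.647, 0.762, -0.0, -0.0]
contact_force: [-0.5, -0.5, -1.5]
finger_gap: 0.0366
```

```bash
python3 - <<'E'
from h import *
togo([.4986,.2276,.096],1.745)
s=snapshot('side');t=snapshot('top')
cv2.imwrite('pics/s1.png',s[:,:,::-1]);cv2.imwrite('pics/t1.png',t[:,:,::-1])
cv2.imwrite('pics/s1c.png',np.hstack([cv2.resize(s[200:280,255:335],(600,600),interpolation=0)])[:,:,::-1])
cv2.imwrite('pics/t1c.png',np.hstack([cv2.resize(t[180:280,140:240],(500,500),interpolation=0)])[:,:,::-1])
E
```

```text
clock 7.6667 pos [0.499  0.2273 0.1262] yaw 1.7342 gap 0.0366 F [-0.47 -0.52 -1.48] T [ 0.118 -0.137  0.038] q [ 0.29  0.34 -0.94  1.8   0.3   1.16  0.99]
travel [ 0.3 -0.3 30.2] twist [-0.001 -0.    -0.011]
```

View pics/s1c.png

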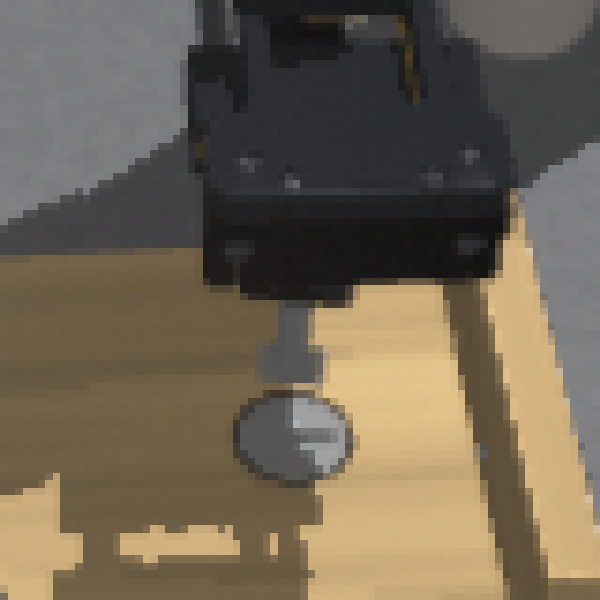

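View pics/t1c.png

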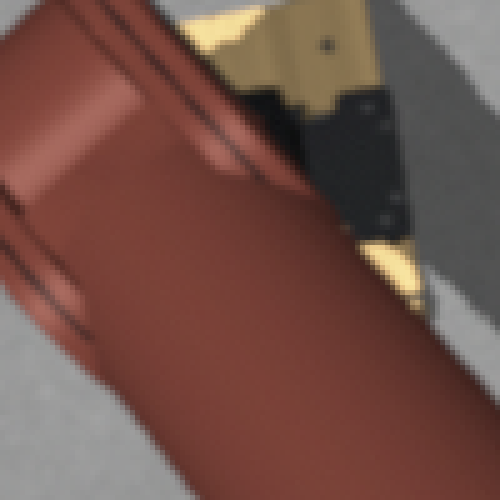

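move_arm(travel=[[0,0,2],[0,0,7],[0,0,13],[0,0,18],[0,0,20],[0,0,20],[0,0,20],[0,0,20]], twist=[[0,0,-0.01],[0,0,-0.01],[0,0,-0.01],[0,0,-0.01],[0,0,-0.01],[0,0,-0.01],[0,0,-0.01],[0,0,-0.01]], claw=[1,1,1,1,1,1,1,1])

```text
clock: 8.43
eef_pos: [0.4993, 0.2276, 0.1067]
tcp_rot: [0.643, 0.766, 0.0, -0.0]
contact_force: [-1.0, 0.9, -1.0]
finger_gap: 0.0365
```

```bash
python3 - <<'E'
from h import *
togo([.4986,.2276,.096],1.745)
s=snapshot('side')
p=read_state()['eef_pos']; 
print(proj('side',p-[0,0,.071]),proj('side',[.4988,.2276,.03]))
cv2.imwrite('pics/s2c.png',np.hstack([cv2.resize(s[230:275,270:315],(600,600),interpolation=0)])[:,:,::-1])
E
```

```text
clock 8.4333 pos [0.4993 0.2276 0.1067] yaw 1.746 gap 0.0365 F [-1.02  0.9  -1.01] T [ 0.104 -0.108 -0.003] q [ 0.28  0.36 -0.93  1.82  0.32  1.12  0.98]
travel [ 0.1 -0.7 10.7] twist [ 0.    -0.     0.001]
[293.64012298 256.33104933] [293.74865145 257.97625136]
```

View pics/s2c.png

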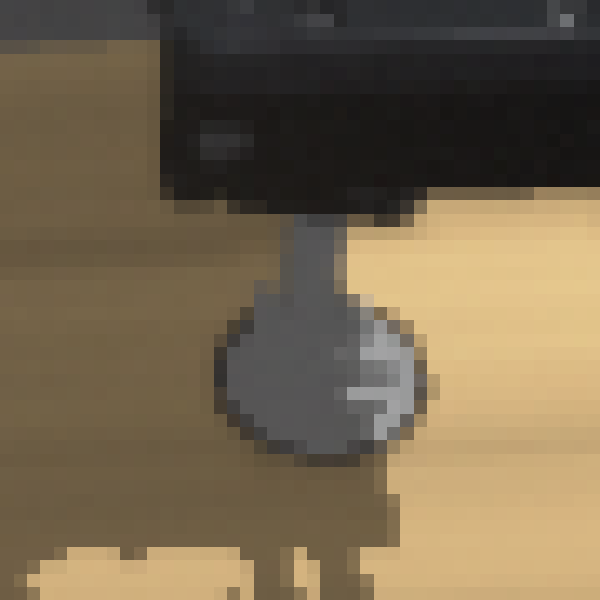

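The blade is centred over the disc: shank at crop x≈319, i.e. u≈293.4 against the disc's 293.6. I'll descend gently.

move_arm(travel=[[0,0,1],[0,0,2],[0,0,3],[0,0,4],[0,0,5],[0,0,5.5],[0,0,5.5],[0,0,5.5]], twist=[[0,0,0],[0,0,0],[0,0,0],[0,0,0],[0,0,0],[0,0,0],[0,0,0],[0,0,0]], claw=[1,1,1,1,1,1,1,1])

```text
clock: 9.15
eef_pos: [0.4992, 0.2274, 0.101]
tcp_rot: [0.643, 0.766, 0.0, -0.0]
contact_force: [1.0, 0.4, -1.3]
finger_gap: 0.0365
```

```bash
python3 -c "
from h import *
togo([.4986,.2276,.096],1.745)"
```

```text
clock 9.15 pos [0.4992 0.2274 0.101 ] yaw 1.746 gap 0.0365 F [ 1.04  0.38 -1.27] T [ 0.129 -0.127  0.043] q [ 0.28  0.37 -0.93  1.82  0.33  1.11  0.98]
travel [ 0.3 -0.6  5. ] twist [-0.    -0.     0.001]
```

move_arm(travel=[[0,0,0.5],[0,0,1],[0,0,1.5],[0,0,2],[0,0,2],[0,0,2]], twist=[[0,0,0],[0,0,0],[0,0,0],[0,0,0],[0,0,0],[0,0,0]], claw=[1,1,1,1,1,1])

```text
clock: 9.65
eef_pos: [0.4995, 0.2277, 0.0996]
tcp_rot: [0.643, 0.766, 0.0, 0.0]
contact_force: [-1.2, 0.5, 5.1]
finger_gap: 0.0366
```

```bash
python3 -c "
from h import *
togo([.4986,.2276,.096],1.745)"
```

```text
clock 9.65 pos [0.4995 0.2277 0.0996] yaw 1.746 gap 0.0366 F [-1.22  0.51  5.13] T [-0.096  0.168 -0.037] q [ 0.28  0.37 -0.93  1.82  0.33  1.11  0.97]
travel [ 0.1 -0.9  3.6] twist [ 0.001 -0.     0.001]
```

Contact at z≈0.0996, with the tip on the face and about 6 N. I'll search sideways across the slot with this light pressure.

move_arm(travel=[[-0.3,0,0],[-0.6,0,0],[-0.9,0,0],[-0.9,0,0],[-0.9,0,0]], twist=[[0,0,0],[0,0,0],[0,0,0],[0,0,0],[0,0,0]], claw=[1,1,1,1,1])

```text
clock: 10.07
eef_pos: [0.4995, 0.2273, 0.0997]
tcp_rot: [0.642, 0.766, 0.001, -0.0]
contact_force: [-1.5, 0.6, 5.8]
finger_gap: 0.0365
```

```bash
python3 -c "
from h import *
togo([.4986,.2276,.096],1.745)"
```

```text
clock 10.0667 pos [0.4995 0.2273 0.0997] yaw 1.7463 gap 0.0365 F [-1.54  0.59  5.85] T [0.349 0.31  0.014] q [ 0.28  0.37 -0.93  1.82  0.33  1.11  0.98]
travel [ 0.5 -0.9  3.7] twist [ 0.001 -0.001  0.001]
```

```bash
python3 - <<'E'
from h import *
s=snapshot('side')
p=read_state()['eef_pos']; 
c=s[238:272,276:310]
c=cv2.convertScaleAbs(c,alpha=1.8)
cv2.imwrite('pics/s3c.png',cv2.resize(c,(680,600),interpolation=cv2.INTER_CUBIC)[:,:,::-1])
E
```

```text
(no output)
```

View pics/s3c.png

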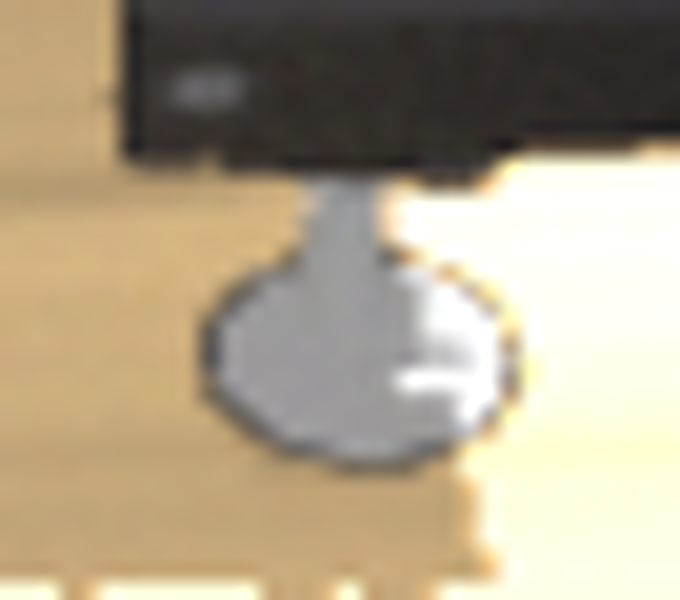

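move_arm(travel=[[-0.3,0,0],[-0.6,0,0],[-0.9,0,0],[-1.2,0,0],[-1.2,0,0],[-1.2,0,0]], twist=[[0,0,0],[0,0,0],[0,0,0],[0,0,0],[0,0,0],[0,0,0]], claw=[1,1,1,1,1,1])

```text
clock: 10.62
eef_pos: [0.4995, 0.2269, 0.0998]
tcp_rot: [0.642, 0.767, 0.001, -0.0]
contact_force: [-2.4, 3.0, 5.3]
finger_gap: 0.0366
```

```bash
python3 -c "
from h import *
togo([.4986,.2276,.096],1.745)"
```

```text
clock 10.6167 pos [0.4995 0.2269 0.0998] yaw 1.7468 gap 0.0366 F [-2.45  3.04  5.26] T [0.868 0.47  0.033] q [ 0.28  0.37 -0.93  1.82  0.33  1.11  0.98]
travel [ 0.8 -0.8  3.8] twist [ 0.001 -0.002  0.002]
```

move_arm(travel=[[0,0,-1],[0,0,-2.5],[0,0,-2.5],[0,0,-2.5],[0,0,-2.5]], twist=[[0,0,0],[0,0,0],[0,0,0],[0,0,0],[0,0,0]], claw=[1,1,1,1,1])

```text
clock: 11.03
eef_pos: [0.4995, 0.225, 0.1013]
tcp_rot: [0.643, 0.766, -0.0, -0.0]
contact_force: [0.9, 0.1, -1.0]
finger_gap: 0.0369
```

```bash
python3 -c "
from h import *
togo([.4986,.2276,.096],1.745)"
```

```text
clock 11.0333 pos [0.4995 0.225  0.1013] yaw 1.7456 gap 0.0369 F [ 0.86  0.11 -0.97] T [ 0.085 -0.137  0.001] q [ 0.28  0.37 -0.93  1.82  0.33  1.11  0.98]
travel [ 2.7 -0.4  5.3] twist [-0.     0.     0.001]
```

move_arm(travel=[[1,0,0.5],[1,0,1.2],[1,0,2],[1,0,2.8],[1,0,3.2],[1,0,3.2],[1,0,3.2]], twist=[[0,0,0],[0,0,0],[0,0,0],[0,0,0],[0,0,0],[0,0,0],[0,0,0]], claw=[1,1,1,1,1,1,1])

```text
clock: 11.62
eef_pos: [0.5, 0.2268, 0.0998]
tcp_rot: [0.643, 0.766, 0.0, 0.001]
contact_force: [-3.9, -2.1, 14.5]
finger_gap: 0.0361
```

```bash
python3 -c "
from h import *
togo([.4986,.2276,.096],1.745)"
```

```text
clock 11.6167 pos [0.5    0.2268 0.0998] yaw 1.746 gap 0.0361 F [-3.87 -2.12 14.46] T [-0.451  0.823 -0.005] q [ 0.28  0.37 -0.93  1.82  0.33  1.11  0.98]
travel [ 1.  -1.2  3.8] twist [0.001 0.    0.001]
```

move_arm(travel=[[0,0,-1.5],[0,0,-3],[1.5,0,-3.5],[2,0,-3.5],[2,0,-3],[2,0,-2.2],[2,0,-1.5],[2,0,-1],[2,0,-1],[2,0,-1]], twist=[[0,0,0],[0,0,0],[0,0,0],[0,0,0],[0,0,0],[0,0,0],[0,0,0],[0,0,0],[0,0,0],[0,0,0]], claw=[1,1,1,1,1,1,1,1,1,1])

```text
clock: 12.45
eef_pos: [0.499, 0.2283, 0.0993]
tcp_rot: [0.642, 0.766, -0.0, -0.0]
contact_force: [0.7, -0.6, -1.0]
finger_gap: 0.0366
```

```bash
python3 -c "
from h import *
togo([.4986,.2276,.096],1.745)"
```

```text
clock 12.45 pos [0.499  0.2283 0.0993] yaw 1.7461 gap 0.0366 F [ 0.65 -0.55 -1.  ] T [ 0.182 -0.22   0.002] q [ 0.27  0.37 -0.93  1.82  0.33  1.11  0.97]
travel [-0.7 -0.5  3.3] twist [-0.    -0.     0.001]
```

Free at z=0.0993, lower than the face contact. I'll lower further.

move_arm(travel=[[0,0,0.5],[0,0,1],[0,0,1.5],[0,0,1.5],[0,0,1.5]], twist=[[0,0,0],[0,0,0],[0,0,0],[0,0,0],[0,0,0]], claw=[1,1,1,1,1])

```text
clock: 12.87
eef_pos: [0.4991, 0.2283, 0.0979]
tcp_rot: [0.643, 0.766, 0.0, 0.0]
contact_force: [-0.1, 0.6, -0.8]
finger_gap: 0.0368
```

```bash
python3 -c "
from h import *
togo([.4986,.2276,.096],1.745)"
```

```text
clock 12.8667 pos [0.4991 0.2283 0.0979] yaw 1.746 gap 0.0368 F [-0.15  0.61 -0.76] T [ 0.142 -0.206  0.001] q [ 0.27  0.38 -0.93  1.82  0.33  1.11  0.97]
travel [-0.6 -0.6  1.9] twist [ 0.    -0.     0.001]
```

move_arm(travel=[[0,0,0.7],[0,0,1.4],[0,0,2.1],[0,0,2.8],[0,0,3.5],[0,0,3.5],[0,0,3.5]], twist=[[0,0,0],[0,0,0],[0,0,0],[0,0,0],[0,0,0],[0,0,0],[0,0,0]], claw=[1,1,1,1,1,1,1])

```text
clock: 13.45
eef_pos: [0.499, 0.2283, 0.0942]
tcp_rot: [0.643, 0.766, -0.0, -0.0]
contact_force: [0.1, -0.1, -0.6]
finger_gap: 0.0367
```

```bash
python3 -c "
from h import *
togo([.4986,.2276,.096],1.745)"
```

```text
clock 13.45 pos [0.499  0.2283 0.0942] yaw 1.746 gap 0.0367 F [ 0.15 -0.1  -0.63] T [ 0.13  -0.338  0.082] q [ 0.27  0.38 -0.93  1.83  0.34  1.1   0.97]
travel [-0.6 -0.5 -1.8] twist [-0.    -0.     0.001]
```

move_arm(travel=[[0,0,0.4],[0,0,0.7],[0,0,0.7],[0,0,0.7],[0,0,0.7],[0,0,0.7],[0,0,0.7],[0,0,0.7],[0,0,0.7],[0,0,0.7],[0,0,0.7],[0,0,0.7]], twist=[[0,0,0],[0,0,0],[0,0,0],[0,0,0.04],[0,0,0.08],[0,0,0.12],[0,0,0.16],[0,0,0.2],[0,0,0.24],[0,0,0.28],[0,0,0.3],[0,0,0.3]], claw=[1,1,1,1,1,1,1,1,1,1,1,1])

```text
clock: 14.45
eef_pos: [0.4991, 0.228, 0.0936]
tcp_rot: [0.75, 0.661, -0.0, 0.0]
contact_force: [0.5, -1.9, 0.4]
finger_gap: 0.0368
```

```bash
python3 -c "
from h import *
togo([.4986,.2276,.096],1.745)"
```

```text
clock 14.45 pos [0.4991 0.228  0.0936] yaw 1.4453 gap 0.0368 F [ 0.48 -1.85  0.39] T [-0.457 -0.313  0.079] q [ 0.23  0.36 -0.87  1.83  0.31  1.09  0.69]
travel [-0.5 -0.4 -2.4] twist [ 0.     0.001 -0.3  ]
```

move_arm(travel=[[0,0,0],[0,0,0],[0,0,0],[0,0,0],[0,0,0],[0,0,0],[0,0,0],[0,0,0],[0,0,0],[0,0,0],[0,0,0],[0,0,0],[0,0,0]], twist=[[0,0,0.03],[0,0,0.08],[0,0,0.13],[0,0,0.18],[0,0,0.23],[0,0,0.28],[0,0,0.33],[0,0,0.38],[0,0,0.43],[0,0,0.48],[0,0,0.5],[0,0,0.5],[0,0,0.5]], claw=[1,1,1,1,1,1,1,1,1,1,1,1,1])

```text
clock: 15.53
eef_pos: [0.4989, 0.2276, 0.0935]
tcp_rot: [0.89, 0.456, -0.001, 0.0]
contact_force: [-0.7, -5.9, 2.0]
finger_gap: 0.037
```

```bash
python3 -c "
from h import *
togo([.4986,.2276,.096],1.745)
s=snapshot('side')
cv2.imwrite('pics/s4c.png',cv2.resize(s[215:305,240:345],(700,600),interpolation=cv2.INTER_CUBIC)[:,:,::-1])"
```

```text
clock 15.5333 pos [0.4989 0.2276 0.0935] yaw 0.9475 gap 0.037 F [-0.69 -5.9   2.03] T [-1.338  0.102  0.08 ] q [ 0.16  0.33 -0.78  1.83  0.27  1.08  0.23]
travel [-0.2 -0.2 -2.5] twist [-0.     0.001 -0.798]
```

View pics/s4c.png

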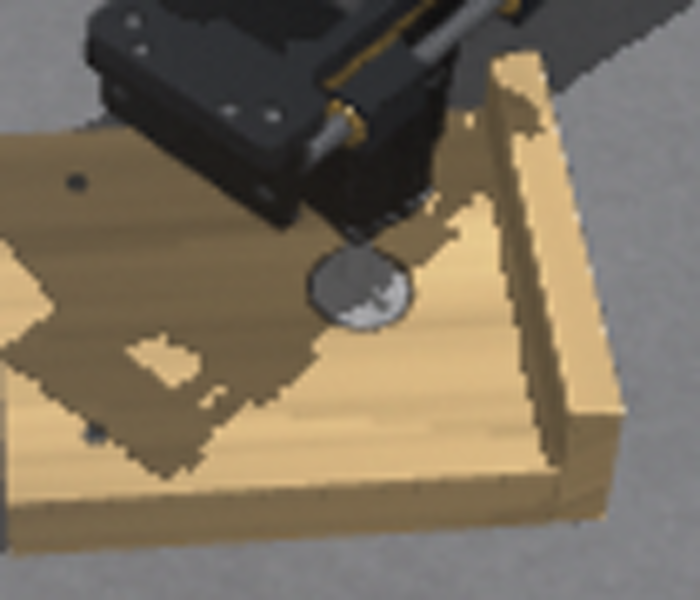

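The disc has turned (slot now oblique, crop (385,295)) and the gap is narrowing. I'll ease out the 6 N side load while turning on.

move_arm(travel=[[-0.4,0.3,0],[-0.8,0.6,0],[-1.2,0.9,0],[-1.2,0.9,0],[-1.2,0.9,0],[-1.2,0.9,0],[-1.2,0.9,0],[-1.2,0.9,0]], twist=[[0,0,0.03],[0,0,0.07],[0,0,0.11],[0,0,0.15],[0,0,0.19],[0,0,0.2],[0,0,0.2],[0,0,0.2]], claw=[1,1,1,1,1,1,1,1])

```text
clock: 16.25
eef_pos: [0.4988, 0.2271, 0.0935]
tcp_rot: [0.931, 0.365, -0.0, -0.0]
contact_force: [-1.4, -2.4, -0.1]
finger_gap: 0.0368
```

```bash
python3 -c "
from h import *
togo([.4986,.2276,.096],1.745)"
```

```text
clock 16.25 pos [0.4988 0.2271 0.0935] yaw 0.748 gap 0.0368 F [-1.44 -2.39 -0.08] T [-0.497  0.263  0.055] q [ 0.13  0.32 -0.75  1.84  0.25  1.08  0.04]
travel [ 0.2 -0.5 -2.5] twist [-0.001 -0.    -0.997]
```

```bash
cat > r.py <<'E'
from h import *
s=read_state(); r=R.from_quat(s['tcp_rot']).as_matrix(); y=np.arctan2(r[1,0],r[0,0])
print('clk',round(s['clock'],2),'pos',s['eef_pos'].round(4),'turned',round(1.746-y,4),'F',s['contact_force'].round(1),'T',s['ft_torque'].round(3),'j7',s['joint_efforts'][6].round(4),'gap',round(s['finger_gap'],4))
E
python3 r.py
```

```text
clk 16.25 pos [0.4988 0.2271 0.0935] turned 0.998 F [-1.4 -2.4 -0.1] T [-0.497  0.263  0.055] j7 -0.1283 gap 0.0368
```

move_arm(travel=[[0,0,0],[-0.3,0.2,0],[-0.3,0.2,0],[-0.3,0.2,0],[-0.3,0.2,0],[-0.3,0.2,0]], twist=[[0,0,0.03],[0,0,0.06],[0,0,0.09],[0,0,0.12],[0,0,0.12],[0,0,0.12]], claw=[1,1,1,1,1,1])

```text
clock: 16.75
eef_pos: [0.4987, 0.2268, 0.0936]
tcp_rot: [0.951, 0.309, -0.0, -0.0]
contact_force: [-2.1, -0.2, -1.1]
finger_gap: 0.0369
```

```bash
python3 r.py
```

```text
clk 16.75 pos [0.4987 0.2268 0.0936] turned 1.1179 F [-2.1 -0.2 -1.1] T [-0.191  0.348  0.025] j7 -0.2441 gap 0.0369
```

move_arm(travel=[[0,0,0],[0,0,0],[0,0,0],[0,0,0]], twist=[[0,0,0.03],[0,0,0.06],[0,0,0.06],[0,0,0.06]], claw=[1,1,1,1])

```text
clock: 17.08
eef_pos: [0.4987, 0.2267, 0.0936]
tcp_rot: [0.96, 0.28, -0.0, -0.0]
contact_force: [-2.4, -1.4, 0.1]
finger_gap: 0.0369
```

```bash
python3 r.py
```

```text
clk 17.08 pos [0.4987 0.2267 0.0936] turned 1.1778 F [-2.4 -1.4  0.1] T [-0.168  0.521 -0.013] j7 -0.2373 gap 0.0369
```

move_arm(travel=[[0,0,0],[0,0,0],[0,0,0],[0,0,0]], twist=[[0,0,0.03],[0,0,0.05],[0,0,0.05],[0,0,0.05]], claw=[1,1,1,1])

```text
clock: 17.42
eef_pos: [0.4988, 0.2266, 0.0936]
tcp_rot: [0.967, 0.256, -0.0, -0.0]
contact_force: [-3.2, -0.3, -0.9]
finger_gap: 0.0366
```

```bash
python3 r.py
```

```text
clk 17.42 pos [0.4988 0.2266 0.0936] turned 1.2286 F [-3.2 -0.3 -0.9] T [-0.046  0.659  0.024] j7 -0.1775 gap 0.0366
```

move_arm(travel=[[-0.4,-0.2,0],[-0.7,-0.4,0],[-0.7,-0.4,0],[-0.7,-0.4,0]], twist=[[0,0,0.03],[0,0,0.05],[0,0,0.05],[0,0,0.05]], claw=[1,1,1,1])

```text
clock: 17.75
eef_pos: [0.4984, 0.2266, 0.0937]
tcp_rot: [0.973, 0.231, 0.0, -0.0]
contact_force: [-0.9, 0.7, -2.2]
finger_gap: 0.0368
```

```bash
python3 r.py
```

```text
clk 17.75 pos [0.4984 0.2266 0.0937] turned 1.279 F [-0.9  0.7 -2.2] T [0.089 0.119 0.015] j7 -0.182 gap 0.0368
```

move_arm(travel=[[0,0,0],[0,0,0],[0,0,0],[0,0,0]], twist=[[0,0,0.03],[0,0,0.05],[0,0,0.05],[0,0,0.05]], claw=[1,1,1,1])

```text
clock: 18.08
eef_pos: [0.4983, 0.2265, 0.0937]
tcp_rot: [0.978, 0.207, 0.0, -0.0]
contact_force: [-0.9, 0.4, -2.9]
finger_gap: 0.037
```

```bash
python3 r.py
```

```text
clk 18.08 pos [0.4983 0.2265 0.0937] turned 1.3291 F [-0.9  0.4 -2.9] T [ 0.146 -0.018  0.068] j7 -0.1823 gap 0.037
```

move_arm(travel=[[0,0,0],[0,0,0],[0,0,0],[0,0,0]], twist=[[0,0,0.03],[0,0,0.05],[0,0,0.05],[0,0,0.05]], claw=[1,1,1,1])

```text
clock: 18.42
eef_pos: [0.4983, 0.2265, 0.0937]
tcp_rot: [0.983, 0.182, 0.0, -0.0]
contact_force: [-0.7, 0.3, -2.4]
finger_gap: 0.0367
```

```bash
python3 r.py
```

```text
clk 18.42 pos [0.4983 0.2265 0.0937] turned 1.3791 F [-0.7  0.3 -2.4] T [ 0.151 -0.009  0.021] j7 -0.1828 gap 0.0367
```

move_arm(travel=[[0,0,0],[0,0,0],[0,0,0],[0,0,0]], twist=[[0,0,0.03],[0,0,0.05],[0,0,0.05],[0,0,0.05]], claw=[1,1,1,1])

```text
clock: 18.75
eef_pos: [0.4982, 0.2265, 0.0937]
tcp_rot: [0.987, 0.158, 0.0, 0.0]
contact_force: [-1.6, 0.0, -2.3]
finger_gap: 0.0369
```

```bash
python3 r.py
```

```text
clk 18.75 pos [0.4982 0.2265 0.0937] turned 1.4291 F [-1.6  0.  -2.3] T [0.029 0.106 0.044] j7 -0.1842 gap 0.0369
```

move_arm(travel=[[0,0,0],[0,0,0],[0,0,0],[0,0,0]], twist=[[0,0,0.03],[0,0,0.05],[0,0,0.05],[0,0,0.05]], claw=[1,1,1,1])

```text
clock: 19.08
eef_pos: [0.4981, 0.2265, 0.0937]
tcp_rot: [0.991, 0.133, -0.0, 0.0]
contact_force: [-1.4, -0.1, -2.5]
finger_gap: 0.0372
```

```bash
python3 r.py
```

```text
clk 19.08 pos [0.4981 0.2265 0.0937] turned 1.4791 F [-1.4 -0.1 -2.5] T [0.108 0.146 0.067] j7 -0.1844 gap 0.0372
```

move_arm(travel=[[0,0,0],[0,0,0],[0,0,0],[0,0,0]], twist=[[0,0,0.03],[0,0,0.05],[0,0,0.05],[0,0,0.05]], claw=[1,1,1,1])

```text
clock: 19.42
eef_pos: [0.4981, 0.2265, 0.0937]
tcp_rot: [0.994, 0.108, -0.0, 0.0]
contact_force: [-0.9, 0.2, -2.4]
finger_gap: 0.0369
```

```bash
python3 r.py
```

```text
clk 19.42 pos [0.4981 0.2265 0.0937] turned 1.5291 F [-0.9  0.2 -2.4] T [0.035 0.26  0.08 ] j7 -0.1926 gap 0.0369
```

move_arm(travel=[[0,0,0],[0,0,0],[0,0,0],[0,0,0]], twist=[[0,0,0.02],[0,0,0.04],[0,0,0.04],[0,0,0.04]], claw=[1,1,1,1])

```text
clock: 19.75
eef_pos: [0.4981, 0.2264, 0.0936]
tcp_rot: [0.996, 0.088, -0.0, 0.0]
contact_force: [-2.0, 0.8, -1.3]
finger_gap: 0.0365
```

```bash
python3 r.py
```

```text
clk 19.75 pos [0.4981 0.2264 0.0936] turned 1.57 F [-2.   0.8 -1.3] T [0.014 0.341 0.11 ] j7 -0.2155 gap 0.0365
```

move_arm(travel=[[0,0,0],[0,0,0],[0,0,0],[0,0,0]], twist=[[0,0,0.02],[0,0,0.04],[0,0,0.04],[0,0,0.04]], claw=[1,1,1,1])

```text
clock: 20.08
eef_pos: [0.4981, 0.2264, 0.0936]
tcp_rot: [0.998, 0.068, -0.0, 0.0]
contact_force: [-1.4, 0.0, -2.1]
finger_gap: 0.0362
```

```bash
python3 r.py
```

```text
clk 20.08 pos [0.4981 0.2264 0.0936] turned 1.6101 F [-1.4  0.  -2.1] T [-0.048  0.493  0.066] j7 -0.2426 gap 0.0362
```

move_arm(travel=[[0,0,0],[0,0,0],[0,0,0],[0,0,0]], twist=[[0,0,0.02],[0,0,0.04],[0,0,0.04],[0,0,0.04]], claw=[1,1,1,1])

```text
clock: 20.42
eef_pos: [0.4981, 0.2264, 0.0937]
tcp_rot: [0.999, 0.048, -0.0, 0.0]
contact_force: [-1.8, -0.8, -1.0]
finger_gap: 0.037
```

```bash
python3 r.py; python3 -c "
from h import *
s=snapshot('side')
cv2.imwrite('pics/s5c.png',cv2.resize(s[215:305,240:345],(700,600),interpolation=cv2.INTER_CUBIC)[:,:,::-1])"
```

```text
clk 20.42 pos [0.4981 0.2264 0.0937] turned 1.6502 F [-1.8 -0.8 -1. ] T [-0.109  0.616  0.155] j7 -0.2672 gap 0.037
```

View pics/s5c.png

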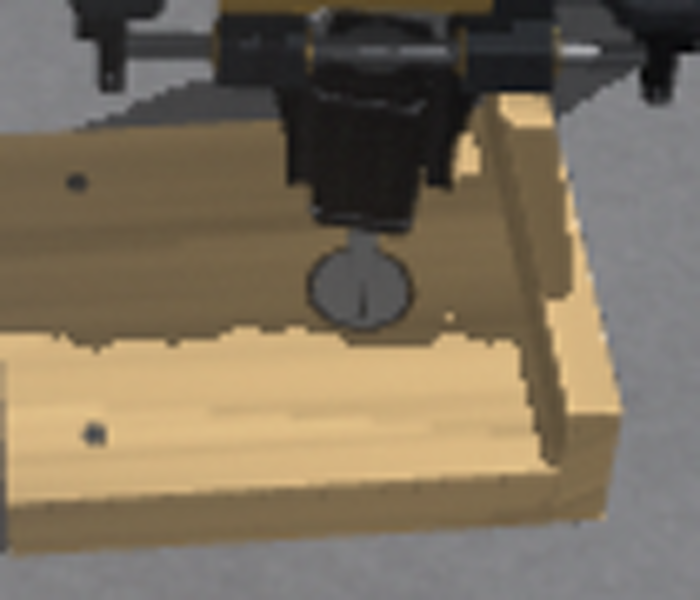

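```bash
python3 -c "
from h import *
a=onz('side',293.8,258,.03);b=onz('side',294.25,262.5,.03);d=a-b;print(np.arctan2(d[1],d[0]))
a=onz('side',293.6,257.8,.03);d=a-b;print(np.arctan2(d[1],d[0]),b)"
```

```text
-1.4184940185402046
-1.3881970286515197 [0.49669544 0.24056904 0.03      ]
```

move_arm(travel=[[0,0,0],[0,0,0],[0,0,0],[0,0,0]], twist=[[0,0,0.02],[0,0,0.04],[0,0,0.04],[0,0,0.04]], claw=[1,1,1,1])

```text
clock: 20.8
eef_pos: [0.4981, 0.2264, 0.0936]
tcp_rot: [1.0, 0.028, -0.0, 0.0]
contact_force: [-3.2, -0.4, -1.2]
finger_gap: 0.0369
```

```bash
python3 r.py
```

```text
clk 20.8 pos [0.4981 0.2264 0.0936] turned 1.6901 F [-3.2 -0.4 -1.2] T [-0.15   0.707  0.17 ] j7 -0.2977 gap 0.0369
```

Torque has risen by about 0.12 Nm over four consecutive small steps, with the slot visibly near its end angle (cam ≈1.6). It's home. I'll release the twist and lift out.

move_arm(travel=[[0,0,0],[0,0,0],[0,0,0],[0,0,0],[0,0,0],[0,0,-2],[0,0,-5],[0,0,-9],[0,0,-16],[0,0,-28],[0,0,-45],[0,0,-65],[0,0,-85],[0,0,-96],[0,0,-96],[0,0,-96]], twist=[[0,0,-0.04],[0,0,-0.09],[0,0,-0.14],[0,0,-0.17],[0,0,-0.17],[0,0,-0.17],[0,0,-0.17],[0,0,-0.17],[0,0,-0.17],[0,0,-0.17],[0,0,-0.17],[0,0,-0.17],[0,0,-0.17],[0,0,-0.17],[0,0,-0.17],[0,0,-0.17]], claw=[1,1,1,1,1,1,1,1,1,1,1,1,1,1,1,1])

```text
clock: 22.13
eef_pos: [0.4985, 0.2265, 0.1902]
tcp_rot: [0.994, 0.113, 0.001, -0.0]
contact_force: [-0.3, 0.2, -1.6]
finger_gap: 0.0367
```

```bash
python3 r.py; python3 - <<'E'
from h import *
togo([.5778,-.2342,.19],-1.37)
s=snapshot('side');cv2.imwrite('pics/s6.png',s[:,:,::-1])
cv2.imwrite('pics/s6c.png',cv2.resize(s[165:305,230:350],(515,600),interpolation=cv2.INTER_CUBIC)[:,:,::-1])
E
```

```text
clk 22.13 pos [0.4985 0.2265 0.1902] turned 1.5203 F [-0.3  0.2 -1.6] T [ 0.012 -0.119  0.018] j7 0.0489 gap 0.0367
clock 22.1333 pos [0.4985 0.2265 0.1902] yaw 0.2257 gap 0.0367 F [-0.29  0.22 -1.57] T [ 0.012 -0.119  0.018] q [ 0.09  0.21 -0.68  1.73  0.14  1.25 -0.39]
travel [-2.580e+01  4.668e+02  2.000e-01] twist [-1.000e-03 -1.000e-03  1.596e+00]
```

View pics/s6c.png

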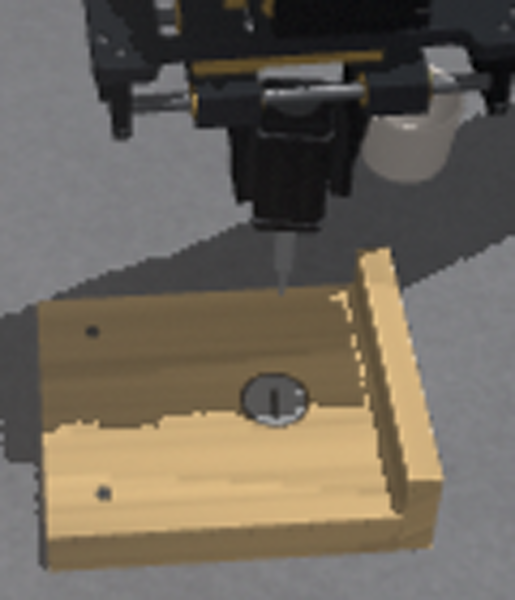

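```bash
python3 - <<'E'
from h import *
im=cv2.imread('pics/s6.png');g=cv2.cvtColor(im,cv2.COLOR_BGR2GRAY).astype(int)
print(g[248:269,285:303])
c0=onz('side',293.54,257.84,.03)[:2]
w=[];pp=[]
for v in range(250,267):
  for u in range(283,304):
    p=onz('side',u,v,.03)[:2]
    if np.hypot(*(p-c0))<.0125: w.append(g[v,u]);pp.append(p)
w=np.array(w,float);pp=np.array(pp);m=np.median(w)
W=np.clip(m-15-w,0,None);cov=np.cov(pp.T,aweights=W);e,V=np.linalg.eigh(cov);print(np.average(pp,axis=0,weights=W),'slot yaw',np.arctan2(V[1,1],V[0,1]),e)
E
```

```text
[[ 89  89  90  93  93  94  95  97  96  97  97  98  99 100  99 101 100 101]
 [ 94  93  96  99  99 101 102 101 101 102 102 102 102 103 102 103 103 103]
 [102 102 102 103 102 102 103 102 103 103 103 102 103 102 103 103 102 103]
 [103 102 102 102 102 101 102 103 103 102 103 103 103 103 103 102 103 103]
 [103 103 103 102  99  69  67  65  62  62  58  69  88 104 104 104 103 103]
 [102 102  98  69  67  82  82  82  82  81  82  81  71  69  87 102 102 103]
 [100  97  67  61  83  85  85  85  86  85  85  85  83  79  62  73 100 100]
 [ 98  80  61  83  86  86  85  84  77  76  86  85  86  85  80  61  85 101]
 [ 96  54  69  86  86  86  85  83  52  61  85  85  86  97 150 111  70 101]
 [ 94  51  86  87  86  86  86  82  47  54  85  83  85  87  98  87  55 100]
 [ 94  52  84  85  86  86  85  81  47  55  85  85  86  86  84  82  59  84]
 [ 95  64  83  87  86  86  86  82  53  53  86  86  85  84  86  82  68 145]
 [ 95  63  64  86  86  85  85  83  54  54  85  85  86  97 154 147  93 181]
 [ 97  90  61  63  87  86  86  83  54  54  85  86  86  99 155  96 141 179]
 [171 163  88  60  80 154 154 151 119  81 136 154 154 148  95 109 171 176]
 [174 173 165 160 124 110 112 135 156 153 156 131 120 113 131 162 168 168]
 [178 179 177 171 160 156 154 129 119 114 125 111 163 163 165 169 170 171]
 [179 180 179 176 172 173 172 170 169 169 171 170 177 176 177 177 177 177]
 [177 178 178 177 176 177 176 176 177 177 178 177 177 177 177 177 178 178]
 [176 176 176 176 177 176 177 178 178 178 178 179 178 179 178 179 179 179]
 [178 178 178 179 179 179 180 180 181 180 180 181 181 181 181 181 182 183]]
[0.49939001 0.22920595] slot yaw 1.6702384646856117 [1.40529366e-06 2.53610209e-05]
```

The slot now lies nearly along the board's y (u≈293.4, rows 255–262; cam ≈1.6) and the panel looks closed. Heading back to the holder.

move_arm(travel=[[0,8,0],[-1,25,0],[-3,50,0],[-4,78,0],[-6,106,0],[-7,134,0],[-9,162,0],[-10,190,0],[-12,218,0],[-14,246,0],[-15,274,0],[-17,302,0],[-18,330,0],[-20,358,0],[-21,386,0],[-23,412,0],[-24,438,0],[-25,456,0],[-26,465,0],[-26,467,0]], twist=[[0,0,0.03],[0,0,0.1],[0,0,0.2],[0,0,0.3],[0,0,0.4],[0,0,0.5],[0,0,0.6],[0,0,0.7],[0,0,0.8],[0,0,0.9],[0,0,1.0],[0,0,1.1],[0,0,1.2],[0,0,1.3],[0,0,1.4],[0,0,1.48],[0,0,1.55],[0,0,1.585],[0,0,1.596],[0,0,1.596]], claw=[1,1,1,1,1,1,1,1,1,1,1,1,1,1,1,1,1,1,1,1])

```text
clock: 23.85
eef_pos: [0.5767, -0.2364, 0.1886]
tcp_rot: [0.774, -0.633, -0.001, 0.0]
contact_force: [-0.9, 1.1, -2.1]
finger_gap: 0.0368
```

move_arm(travel=[[0,0,0],[0,0,0],[0,0,0],[0,0,0]], twist=[[0,0,0],[0,0,0],[0,0,0],[0,0,0]], claw=[1,1,1,1])

```text
clock: 24.18
eef_pos: [0.5777, -0.233, 0.1899]
tcp_rot: [0.775, -0.632, -0.0, -0.0]
contact_force: [0.2, 0.2, -0.6]
finger_gap: 0.0366
```

```bash
python3 - <<'E'
from h import *
togo([.5778,-.2342,.14],-1.37)
s=snapshot('side');t=snapshot('top')
cv2.imwrite('pics/s7.png',s[:,:,::-1]);cv2.imwrite('pics/t7.png',t[:,:,::-1])
cv2.imwrite('pics/s7c.png',np.hstack([cv2.resize(s[60:160,240:320],(400,500),interpolation=cv2.INTER_CUBIC),cv2.resize(s[215:305,240:320],(400,500),interpolation=cv2.INTER_CUBIC)])[:,:,::-1])
E
```

```text
clock 24.1833 pos [ 0.5777 -0.233   0.1899] yaw -1.3677 gap 0.0366 F [ 0.2   0.23 -0.62] T [ 0.062  0.04  -0.025] q [ 0.49  0.31 -0.22  1.57  0.07  1.27 -1.11]
travel [ 1.2  0.1 49.9] twist [-0.     0.     0.002]
```

View pics/s7c.png

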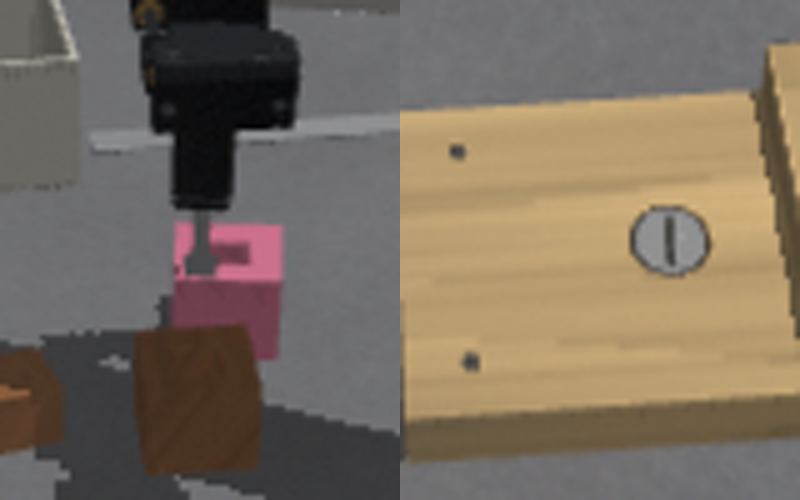

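```bash
python3 - <<'E'
from h import *
t=cv2.imread('pics/t7.png');t0=cv2.imread('pics/top0.png');s=cv2.imread('pics/s7.png');s0=cv2.imread('pics/side0.png')
r=lambda i:cv2.resize(i,(400,300),interpolation=cv2.INTER_CUBIC)
cv2.imwrite('pics/cmp.png',np.vstack([np.hstack([r(t0[180:265,140:240]),r(t[180:265,140:240])]),np.hstack([r(s0[220:300,235:340]),r(s[220:300,235:340])])]))
E
```

```text
(no output)
```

View pics/cmp.png

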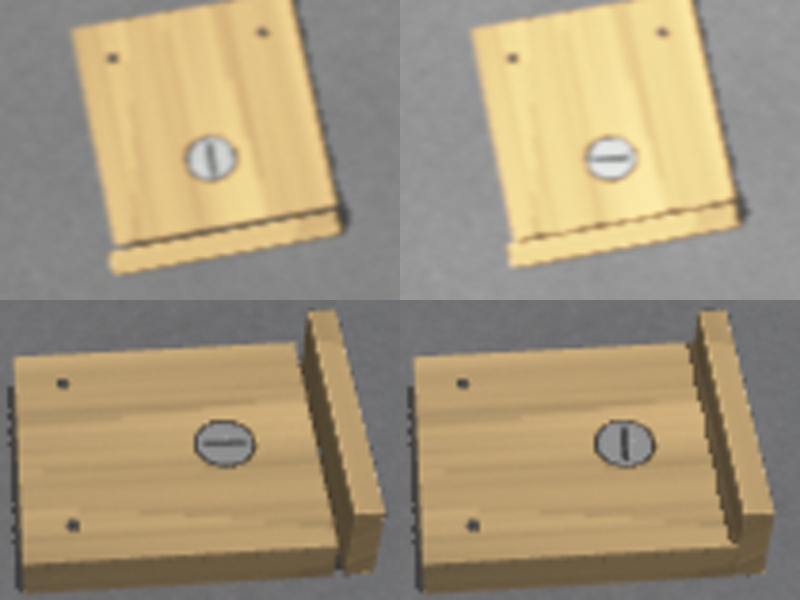

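The panel is clearly drawn up (gap gone in both views) and the slot has turned a quarter turn or so. A precise slot angle first, since it bears on how convincingly the stop was reached.

```bash
python3 - <<'E'
from h import *
for n,f0,f1,(x,y) in (('top','top0','t7',(192.4,224.5)),('side','side0','s7',(293.54,257.84))):
  c=onz(n,x,y,.03)[:2]
  for f in (f0,f1):
    g=cv2.cvtColor(cv2.imread(f'pics/{f}.png'),cv2.COLOR_BGR2GRAY).astype(float)
    w=[];pp=[]
    for v in range(int(y)-8,int(y)+9):
      for u in range(int(x)-10,int(x)+11):
        p=onz(n,u,v,.03)[:2]
        if np.hypot(*(p-c))<.0125: w.append(g[v,u]);pp.append(p)
    w=np.array(w);pp=np.array(pp);m=np.median(np.sort(w)[len(w)//2:]);W=np.clip(m-15-w,0,None)
    cov=np.cov(pp.T,aweights=W);e,V=np.linalg.eigh(cov);print(f,np.average(pp,axis=0,weights=W).round(4),'yaw',np.arctan2(V[1,1],V[0,1])%np.pi)
E
```

```text
top0 [0.4983 0.228 ] yaw 0.17312033768926227
t7 [0.4981 0.2271] yaw 1.6092346184688573
side0 [0.4992 0.2269] yaw 0.17471496432696831
s7 [0.4994 0.2276] yaw 1.669744086796977
```

The two views put the slot at about 1.64 rad (±0.03) and the tool at 1.69. That leaves less lag than the slow torque rise suggested, so the stop contact isn't certain. There is plenty of time, so I'll go back, re-seat the blade and feel the stop clearly before putting the driver away.

```bash
python3 -c "
from h import *
togo([.4985,.2265,.115],.13)"
```

```text
clock 24.2833 pos [ 0.5776 -0.2336  0.1899] yaw -1.3686 gap 0.0365 F [-0.02  0.55 -1.32] T [ 0.02  -0.006 -0.016] q [ 0.49  0.31 -0.21  1.57  0.07  1.27 -1.11]
travel [-466.7  -14.9   74.9] twist [-0.    -0.    -1.499]
```

move_arm(travel=[[-8,0,0],[-25,-1,0],[-50,-2,0],[-78,-3,0],[-106,-4,0],[-134,-5,0],[-162,-6,0],[-190,-7,0],[-218,-8,0],[-246,-9,0],[-274,-10,0],[-302,-10,0],[-330,-11,0],[-358,-12,0],[-386,-13,0],[-414,-14,0],[-440,-14,0],[-458,-15,0],[-466,-15,0],[-467,-15,0]], twist=[[0,0,-0.02],[0,0,-0.08],[0,0,-0.16],[0,0,-0.25],[0,0,-0.34],[0,0,-0.43],[0,0,-0.52],[0,0,-0.61],[0,0,-0.7],[0,0,-0.79],[0,0,-0.88],[0,0,-0.97],[0,0,-1.06],[0,0,-1.15],[0,0,-1.24],[0,0,-1.33],[0,0,-1.41],[0,0,-1.47],[0,0,-1.499],[0,0,-1.499]], claw=[1,1,1,1,1,1,1,1,1,1,1,1,1,1,1,1,1,1,1,1])

```text
clock: 25.95
eef_pos: [0.4983, 0.2278, 0.1897]
tcp_rot: [0.998, 0.066, -0.0, -0.0]
contact_force: [0.5, -0.7, -1.4]
finger_gap: 0.0367
```

move_arm(travel=[[0,0,6],[0,0,18],[0,0,34],[0,0,50],[0,0,64],[0,0,74],[0,0,80],[0,0,82],[0,0,82],[0,0,82],[0,0,82]], twist=[[0,0,0],[0,0,0],[0,0,0],[0,0,0],[0,0,0],[0,0,0],[0,0,0],[0,0,0],[0,0,0],[0,0,0],[0,0,0]], claw=[1,1,1,1,1,1,1,1,1,1,1])

```text
clock: 26.87
eef_pos: [0.4996, 0.2263, 0.1084]
tcp_rot: [0.998, 0.064, 0.001, -0.0]
contact_force: [-0.5, 0.1, -1.2]
finger_gap: 0.0367
```

```bash
python3 r.py; python3 -c "
from h import *
togo([.4985,.2265,.0955],.13)"
```

```text
clk 26.87 pos [0.4996 0.2263 0.1084] turned 1.6173 F [-0.5  0.1 -1.2] T [-0.019 -0.07  -0.019] j7 -0.0031 gap 0.0367
clock 26.8667 pos [0.4996 0.2263 0.1084] yaw 0.1287 gap 0.0367 F [-0.46  0.06 -1.24] T [-0.019 -0.07  -0.019] q [ 0.07  0.29 -0.66  1.83  0.2   1.09 -0.54]
travel [-1.  -0.3 12.9] twist [-0.    -0.001 -0.001]
```

move_arm(travel=[[-0.5,0,2],[-1,0,4],[-1,0,6],[-1,0,7.5],[-1,0,8.5],[-1,0,9.5],[-1,0,10],[-1,0,10],[-1,0,10]], twist=[[0,0,0],[0,0,0],[0,0,0],[0,0,0],[0,0,0],[0,0,0],[0,0,0],[0,0,0],[0,0,0]], claw=[1,1,1,1,1,1,1,1,1])

```text
clock: 27.62
eef_pos: [0.498, 0.226, 0.0976]
tcp_rot: [0.998, 0.064, -0.0, -0.0]
contact_force: [-0.2, 0.4, -2.1]
finger_gap: 0.0366
```

```bash
python3 r.py
```

```text
clk 27.62 pos [0.498  0.226  0.0976] turned 1.617 F [-0.2  0.4 -2.1] T [ 0.014 -0.022  0.076] j7 -0.0171 gap 0.0366
```

Back in the slot with no contact force.

move_arm(travel=[[0,0,1],[0,0,2],[0,0,3],[0,0,4],[0,0,4],[0,0,4]], twist=[[0,0,0],[0,0,0],[0,0,0],[0,0,0],[0,0,0],[0,0,0]], claw=[1,1,1,1,1,1])

```text
clock: 28.12
eef_pos: [0.498, 0.2261, 0.0936]
tcp_rot: [0.998, 0.065, -0.0, -0.0]
contact_force: [-0.9, 0.8, 0.9]
finger_gap: 0.0365
```

```bash
python3 r.py
```

```text
clk 28.12 pos [0.498  0.2261 0.0936] turned 1.6169 F [-0.9  0.8  0.9] T [-0.005  0.254  0.112] j7 -0.0744 gap 0.0365
```

move_arm(travel=[[0,0,0],[0,0,0],[0,0,0],[0,0,0],[0,0,0]], twist=[[0,0,0.02],[0,0,0.04],[0,0,0.06],[0,0,0.06],[0,0,0.06]], claw=[1,1,1,1,1])

```text
clock: 28.53
eef_pos: [0.498, 0.226, 0.0937]
tcp_rot: [0.999, 0.034, -0.0, 0.0]
contact_force: [-1.2, 1.1, 1.1]
finger_gap: 0.0365
```

```bash
python3 r.py
```

```text
clk 28.53 pos [0.498  0.226  0.0937] turned 1.677 F [-1.2  1.1  1.1] T [0.04  0.286 0.112] j7 -0.2921 gap 0.0365
```

move_arm(travel=[[0,0,0],[0,0,0],[0,0,0],[0,0,0]], twist=[[0,0,0.015],[0,0,0.03],[0,0,0.03],[0,0,0.03]], claw=[1,1,1,1])

```text
clock: 28.87
eef_pos: [0.498, 0.226, 0.0937]
tcp_rot: [1.0, 0.02, -0.0, -0.0]
contact_force: [-2.4, 0.5, 0.8]
finger_gap: 0.0364
```

```bash
python3 r.py
```

```text
clk 28.87 pos [0.498  0.226  0.0937] turned 1.707 F [-2.4  0.5  0.8] T [0.05  0.331 0.17 ] j7 -0.2758 gap 0.0364
```

move_arm(travel=[[0,0,0],[0,0,0],[0,0,0],[0,0,0]], twist=[[0,0,0.015],[0,0,0.03],[0,0,0.03],[0,0,0.03]], claw=[1,1,1,1])

```text
clock: 29.2
eef_pos: [0.498, 0.226, 0.0937]
tcp_rot: [1.0, 0.004, -0.0, 0.0]
contact_force: [-2.1, -0.4, 0.7]
finger_gap: 0.0363
```

```bash
python3 r.py
```

```text
clk 29.2 pos [0.498  0.226  0.0937] turned 1.737 F [-2.1 -0.4  0.7] T [0.017 0.43  0.274] j7 -0.3025 gap 0.0363
```

```bash
python3 - <<'E'
from h import *
for i in range(3):
    s=snapshot('side'); st=read_state(); print(st['ft_torque'].round(3),st['joint_efforts'][6].round(3))
cv2.imwrite('pics/s8.png',s[:,:,::-1])
E
```

```text
[0.035 0.439 0.188] -0.227
[0.014 0.497 0.259] -0.197
[0.036 0.467 0.153] -0.186
```

A held torque of about 0.22 Nm (0.15–0.27 over four readings) against a drag of about 0.05 Nm means the disc is hard on the stop. I'll release the twist, lift out and return.

move_arm(travel=[[0,0,0],[0,0,0],[0,0,0],[0,0,0],[0,0,0],[0,0,-2],[0,0,-5],[0,0,-9],[0,0,-16],[0,0,-28],[0,0,-45],[0,0,-65],[0,0,-85],[0,0,-96],[0,0,-96],[0,0,-96]], twist=[[0,0,-0.03],[0,0,-0.07],[0,0,-0.11],[0,0,-0.14],[0,0,-0.14],[0,0,-0.14],[0,0,-0.14],[0,0,-0.14],[0,0,-0.14],[0,0,-0.14],[0,0,-0.14],[0,0,-0.14],[0,0,-0.14],[0,0,-0.14],[0,0,-0.14],[0,0,-0.14]], claw=[1,1,1,1,1,1,1,1,1,1,1,1,1,1,1,1])

```text
clock: 30.68
eef_pos: [0.4984, 0.226, 0.1901]
tcp_rot: [0.997, 0.074, 0.001, -0.0]
contact_force: [0.5, 0.7, -2.4]
finger_gap: 0.0366
```

```bash
python3 - <<'E'
from h import *
togo([.5778,-.2342,.19],-1.37)
E
```

```text
clock 30.6833 pos [0.4984 0.226  0.1901] yaw 0.1487 gap 0.0366 F [ 0.54  0.7  -2.37] T [-0.02  -0.073  0.019] q [ 0.09  0.21 -0.68  1.73  0.14  1.25 -0.47]
travel [1.040e+01 4.669e+02 2.000e-01] twist [-1.000e-03 -1.000e-03  1.519e+00]
```

move_arm(travel=[[0,8,0],[1,25,0],[1,50,0],[2,78,0],[2,106,0],[3,134,0],[4,162,0],[4,190,0],[5,218,0],[5,246,0],[6,274,0],[7,302,0],[7,330,0],[8,358,0],[9,386,0],[9,412,0],[10,438,0],[10,456,0],[10,465,0],[10,467,0]], twist=[[0,0,0.02],[0,0,0.08],[0,0,0.17],[0,0,0.26],[0,0,0.35],[0,0,0.44],[0,0,0.53],[0,0,0.62],[0,0,0.71],[0,0,0.8],[0,0,0.89],[0,0,0.98],[0,0,1.07],[0,0,1.16],[0,0,1.25],[0,0,1.34],[0,0,1.43],[0,0,1.5],[0,0,1.519],[0,0,1.519]], claw=[1,1,1,1,1,1,1,1,1,1,1,1,1,1,1,1,1,1,1,1])

```text
clock: 32.35
eef_pos: [0.5758, -0.2376, 0.1884]
tcp_rot: [0.773, -0.635, -0.001, 0.001]
contact_force: [-0.1, -0.9, -2.2]
finger_gap: 0.037
```

move_arm(travel=[[0,0,0],[0,0,0],[0,0,0],[0,0,0],[0,0,0],[0,0,0]], twist=[[0,0,0],[0,0,0],[0,0,0],[0,0,0],[0,0,0],[0,0,0]], claw=[1,1,1,1,1,1])

```text
clock: 32.85
eef_pos: [0.5773, -0.2338, 0.1898]
tcp_rot: [0.775, -0.632, 0.0, -0.0]
contact_force: [-0.2, 0.2, -0.3]
finger_gap: 0.0367
```

```bash
python3 - <<'E'
from h import *
togo([.5778,-.2342,.14],-1.37)
s=snapshot('side');cv2.imwrite('pics/s9.png',s[:,:,::-1])
a=cv2.imread('pics/l1.png')
# compare tip with first lift image at same pose
c=cv2.resize(s[50:170,220:340],(600,600),interpolation=cv2.INTER_CUBIC)[:,:,::-1]
cv2.imwrite('pics/s9c.png',np.hstack([a[200:400,200:400],c[200:400,200:400]]).repeat(2,0).repeat(2,1))
togo([.5778,-.2342,.14],-1.37)
E
```

```text
clock 32.85 pos [ 0.5773 -0.2338  0.1898] yaw -1.369 gap 0.0367 F [-0.17  0.22 -0.26] T [-0.015  0.054  0.078] q [ 0.49  0.31 -0.22  1.57  0.07  1.27 -1.11]
travel [ 0.5 -0.4 49.8] twist [-0.     0.     0.001]
clock 32.9 pos [ 0.5774 -0.2339  0.1898] yaw -1.3693 gap 0.0365 F [-0.89  0.21 -1.6 ] T [0.019 0.006 0.015] q [ 0.49  0.31 -0.22  1.57  0.07  1.27 -1.11]
travel [ 0.4 -0.4 49.8] twist [-0.    -0.     0.001]
```

View pics/s9c.png

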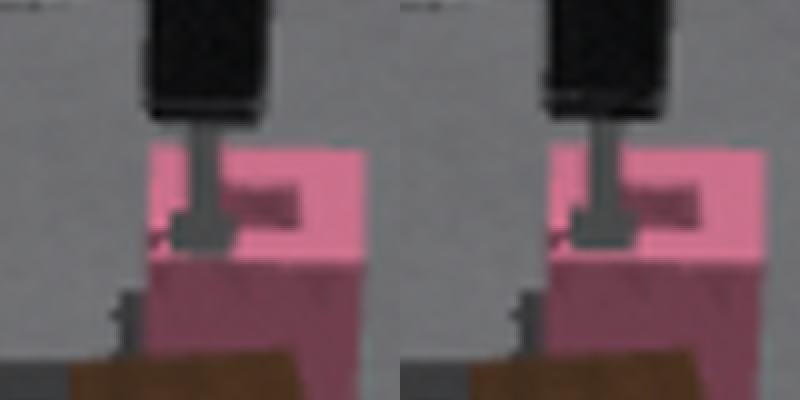

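The driver sits in the hand as at the first lift (tip at (203,250) and (603,248) in the two halves). Lowering into the well.

move_arm(travel=[[0,0,5],[0,0,16],[0,0,30],[0,0,42],[0,0,50],[0,0,58],[0,0,66],[0,0,74],[0,0,82],[0,0,90],[0,0,98],[0,0,104],[0,0,107],[0,0,109],[0,0,110],[0,0,110],[0,0,110]], twist=[[0,0,0],[0,0,0],[0,0,0],[0,0,0],[0,0,0],[0,0,0],[0,0,0],[0,0,0],[0,0,0],[0,0,0],[0,0,0],[0,0,0],[0,0,0],[0,0,0],[0,0,0],[0,0,0],[0,0,0]], claw=[1,1,1,1,1,1,1,1,1,1,1,1,1,1,1,1,1])

```text
clock: 34.32
eef_pos: [0.5775, -0.2344, 0.08]
tcp_rot: [0.774, -0.633, 0.0, -0.0]
contact_force: [1.2, -0.3, -1.1]
finger_gap: 0.0364
```

```bash
python3 - <<'E'
from h import *
togo([.5778,-.2342,.0785],-1.37)
s=snapshot('side');cv2.imwrite('pics/s10c.png',cv2.resize(s[90:165,250:310],(480,600),interpolation=cv2.INTER_CUBIC)[:,:,::-1])
E
```

```text
clock 34.3167 pos [ 0.5775 -0.2344  0.08  ] yaw -1.37 gap 0.0364 F [ 1.24 -0.33 -1.06] T [ 0.029 -0.003 -0.026] q [ 0.49  0.4  -0.21  1.68  0.09  1.07 -1.13]
travel [-0.2 -0.3  1.5] twist [-0.001 -0.    -0.   ]
```

View pics/s10c.png

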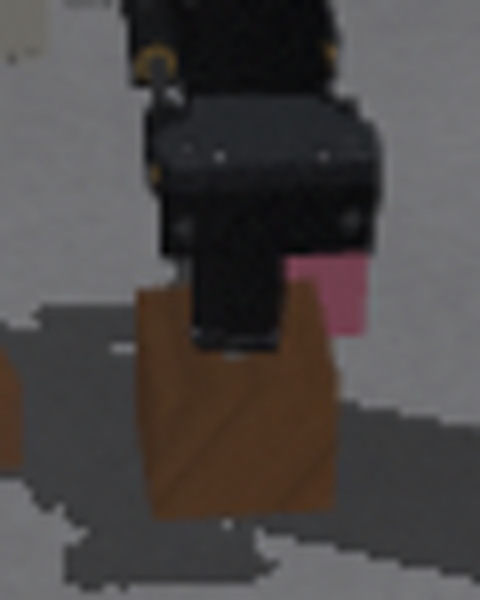

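The handle is down at the block top (crop (235,345)). I'll lower a last millimetre, open and withdraw.

move_arm(travel=[[0,0,0.5],[0,0,1],[0,0,1],[0,0,1],[0,0,1],[0,0,1],[0,0,1],[0,0,1],[0,0,1],[0,0,1],[0,0,1],[0,0,1],[0,0,1],[0,0,1],[0,0,1]], twist=[[0,0,0],[0,0,0],[0,0,0],[0,0,0],[0,0,0],[0,0,0],[0,0,0],[0,0,0],[0,0,0],[0,0,0],[0,0,0],[0,0,0],[0,0,0],[0,0,0],[0,0,0]], claw=[1,1,1,0.5,0.4,0.3,0.2,0.1,0,0,0,0,0,0,0])

```text
clock: 35.62
eef_pos: [0.5772, -0.2343, 0.0787]
tcp_rot: [0.774, -0.633, -0.0, -0.0]
contact_force: [1.2, -0.4, -0.0]
finger_gap: 0.0869
```

move_arm(travel=[[0,0,-3],[0,0,-12],[0,0,-28],[0,0,-48],[0,0,-70],[0,0,-95],[0,0,-115],[0,0,-130],[0,-20,-138],[0,-50,-140],[0,-85,-140],[0,-120,-140],[0,-145,-140],[0,-150,-140],[0,-150,-140]], twist=[[0,0,0],[0,0,0],[0,0,0],[0,0,0],[0,0,0],[0,0,0],[0,0,0],[0,0,0],[0,0,0],[0,0,0],[0,0,0],[0,0,0],[0,0,0],[0,0,0],[0,0,0]], claw=[0,0,0,0,0,0,0,0,0,0,0,0,0,0,0])

```text
clock: 36.87
eef_pos: [0.7253, -0.203, 0.2181]
tcp_rot: [0.775, -0.632, -0.001, -0.0]
contact_force: [-0.8, 0.4, -0.2]
finger_gap: 0.0868
```

```bash
python3 - <<'E'
from h import *
togo([.5778,-.2342,.0785],-1.37)
s=snapshot('side');t=snapshot('top')
cv2.imwrite('pics/s11.png',s[:,:,::-1]);cv2.imwrite('pics/t11.png',t[:,:,::-1])
r=lambda i:cv2.resize(i,(400,300),interpolation=cv2.INTER_CUBIC)
s0=cv2.imread('pics/side0.png')[:,:,::-1];t0=cv2.imread('pics/top0.png')[:,:,::-1]
cv2.imwrite('pics/fin.png',np.vstack([np.hstack([r(s0[90:165,230:330]),r(s[90:165,230:330])]),np.hstack([r(s),r(t)])])[:,:,::-1])
E
```

```text
clock 36.8667 pos [ 0.7253 -0.203   0.2181] yaw -1.368 gap 0.0868 F [-0.81  0.41 -0.19] T [ 0.081 -0.011 -0.048] q [ 0.35  0.57 -0.22  1.15  0.12  1.44 -1.22]
travel [  1.  150.8 139.6] twist [0.    0.001 0.002]
```

View pics/fin.png

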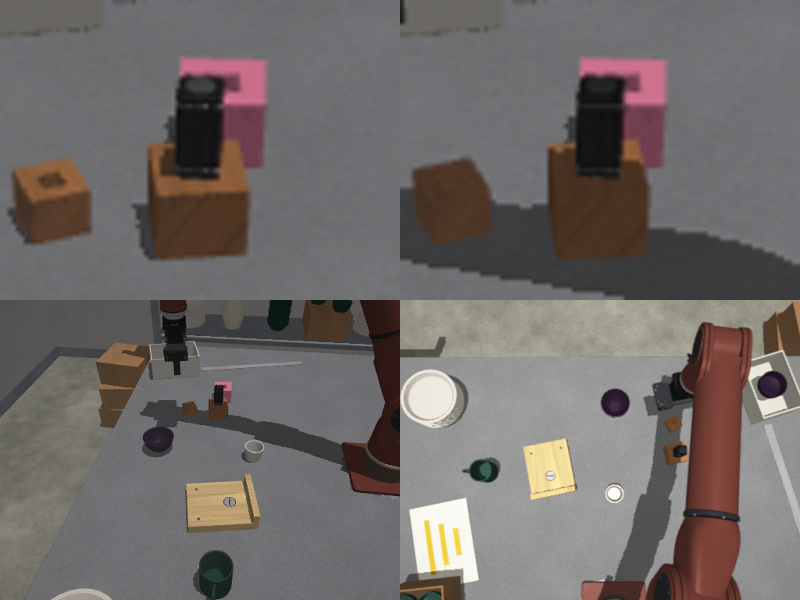

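The driver stands upright in the brown holder just as at the start (crop (600,125) against (200,125)). The panel is closed, the pottery is unmoved and the gripper is clear.

```bash
python3 -c "
from workcell import *
print(read_state()['qvel'].round(3)); print(finish_job())"
```

```text
[ 0.015 -0.022  0.006  0.014  0.001 -0.002 -0.001]
the job is handed in; nothing more can be done
None
```

I seated the screwdriver in the cam slot, turned the disc clockwise to its stop, and stood the driver back in its holder. I handed in at about 37 s of the 72 s allowed; no verdict is reported.

- **Seating:** The first two probes met the face of the disc, with up to about 16 N of contact. The blade then dropped into the slot with almost no force.
- **Turning:** I turned in small steps until the torque rose. The first pass was not convincing: the torque rose slowly, and the slot angle from the images showed less lag than that rise implied. So I went back, re-seated the blade and turned again. The held torque was then about 0.22 Nm (readings 0.15 to 0.27, noisy), against about 0.04 Nm of running drag, which I take as firmly on the stop.
- **Last checks:**
  - The slot sits at about 1.65 to 1.7 rad. The two cameras disagree by 0.06 rad, and I measured this after the first pass, not the second.
  - The panel gap looked closed in both views. I judged that by eye, not by measurement.
  - The driver stands upright in the brown holder just as it did at the start.
  - The pottery looks undisturbed, and the gripper is open and clear of everything.

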